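Set out the soldering place around the board holder

TASK

Set out the soldering place: stand the tin of brass wool squarely in front of the iron stand (on the robot's side, centred on the sponge tray, a finger's width off its front edge), the flux tin in the middle of the gap between the iron stand and the board holder, and the green solder spool beside the board holder, at the end away from the iron stand, opposite the middle of that end and a finger's width off it. Then put the red solder spool upright and centred on top of the green one. Leave the blue braid reel, the cutters and the solder pump where they lie.

Things in the scene. Friction and masses are not known exactly. Their poses are not given: they have to be found in the camera images.
- plyboard: Pale plywood soldering board, fixed on the bench, 560 x 1000 x 6 mm; its flat top (z = 0.006) carries everything else listed. Origin: middle of its underside.
- stand: Fixed soldering-iron stand, left or right of the board holder: black base 140 (its x) x 96 mm (y), 27 mm high, yellow sponge in the front (-x) tray; behind it a steel coil holds the leaning iron, which rises over the base's middle to 250 mm, lead hanging down behind. Origin: middle of the underside (front edge at x = -70 mm); x away from the robot, y left, z up, yaw within 0.15 rad.
- holder: Fixed circuit-board holder: steel base, two aluminium end posts and grey jaws holding a green circuit board flat. 100 mm deep (its x), 160 mm long over the black knobs at its ends (its y: ends at -80 and +80 mm), 66 mm high. Origin: middle of the underside; x away from the robot, y left, z up, yaw within 0.15 rad.
- wool_tin: Low gold-coloured round tin full of curly brass wool (the iron's tip cleaner), 60 mm in diameter, 30 mm high, the wool bulging to 40 mm; about 90 g. Origin: middle of its underside; z up. Stands upright on the board, as do all the round things; yaw means nothing.
- flux_tin: Flat round flux tin, black with a silver lid and an orange spot in the middle of the lid, 50 mm in diameter, 24 mm high; about 60 g. Origin: middle of its underside; z up.
- spool_green: Larger solder spool standing on end: green flanges, grey wire, 60 mm in diameter, 45 mm high; about 300 g. Origin: middle of its underside; z up. Its flat top takes the red spool.
- spool_red: Smaller solder spool standing on end: red flanges, grey wire, 48 mm in diameter, 32 mm high; about 120 g. Origin: middle of its underside; z up.
- braid_reel: Bystander among the things to be moved: flat blue reel of copper desoldering braid, 50 mm in diameter, 16 mm high. Loose; leave it. Origin: middle of its underside.
- cutters: Bystander: small flush cutters with yellow handles, 120 mm long, lying on the robot's side of the board. Loose; leave them. Origin: at the joint of the jaws, on the underside; x points to the jaws.
- solder_pump: Bystander: solder pump, a silver tube 20 mm in diameter and 160 mm long with white tip and red plunger, lying on the robot's side of the board. Loose; leave it. Origin: near its middle, underside; x points to the tip.

How it is judged:
By the outcome, as a careful person would: the job done as asked, in the order asked, and still so for the second after the job is handed in, with the robot touching nothing.
It also fails if it takes over 120 s, if anything falls off the work surface, if the arm or the gripper's body presses on something with over 40 N, if the wrist force passes 120 N, or if a joint passes its speed limit or range.

ROBOT

A 7-joint arm with a two-finger parallel gripper is mounted at the origin on the work surface. World frame = base frame: x ahead of the robot, y to its left, z up, the work surface at z = 0. Lengths are in mm, angles in rad, forces in N, time in s.
With the tool pointing down it reaches from about 350 to 900 mm from the base axis. Payload 19.9 kg.
Tool frame: the origin (TCP) lies midway between the tips of the shut fingers; the grasp point (between the pads) lies 19 mm behind it; z points along the fingers, y is the direction in which the jaws open and shut (so a half turn about z gives the same grasp; the last joint's range is limited). The gripper opens to 85 mm and grips with 20 to 120 N. Pads are 22 mm wide; open, the fingers measure 114 mm over their backs; the gripper's body (76 mm by 85 mm) begins 54 mm behind the grasp point. The pads swing forward as they close: fully open they stand 13 mm farther back than shut.
Start: joints at [1.206, 0.417, -0.01, 1.614, 0.005, 1.111, -0.053], TCP at [198.85, -592.501, 203.96] pointing down, gripper open.
Joint ranges: [-2.81, 2.81], [-0.39, 2.02], [-1.27, 1.25], [0.06, 2.57], [-1.19, 4.33], [0.19, 2], [-2.82, 2.82]. Speed limits (rad/s): [1.89, 1.89, 2.39, 2.39, 3.01, 3.01, 3.01].

INTERFACE

Orientations are given as a rotation vector (axis times angle).
In Python, from workcell import manip gives the robot as it stands. The module is installed in compiled form; this text tells all that it offers.
- The arm moves only by the tool step_arm, never from a script. Its argument "steps" is a list of rows, each an object with "dp": the shift along the tool's x, y, z in mm, a list of three; "dr": the turn, a rotation vector about the tool's x, y, z in units of 5 degrees (1.0 is 5 degrees), a list of three. In form: [{"dp": [x, y, z], "dr": [wx, wy, wz]}, ...]. A call has 1 to 10 rows; each row is the pose to reach, as a shift and turn from the pose commanded when the call began, along the tool's axes at that moment; what a row does not reach only later rows make up. A row lasts 1/12 s, in which the tool goes at most 41.7 mm and 7.16 degrees, less where a joint would pass 70% of its speed; a pose out of reach is approached as far as the arm can. A call with a gripper value outside its range is refused whole. "claw" is the closure, from 0 (fully open) to 1 (shut), set as the call begins (left out, the last holds). The fingers move at their own pace and stop on an object; "grip_force" is the grip in N (left out, the last holds). Time passes only in rows, so rows that repeat a pose let the fingers close. It gives the time, the measured TCP pose, the force and the opening at its end, in the units of the state.
- manip.observe(): the state, without advancing time (a new reading comes with each control period).
- manip.read_camera(name): name is "side" or "top"; returns a dict with "image" (480x640x3 uint8, red, green, blue), "camera_matrix" (3x3 intrinsics, pixels), "dist" ([k1, k2, p1, p2, k3] as OpenCV has them; the pictures are not rectified), "R" (3x3) and "t" (3): a world point X has camera coordinates R X + t. Camera axes: x right, y down, z forward; pixel columns grow to the right and rows downward; lengths in mm; the calibration is good to about 2 mm. A picture is of the moment at which its call begins. There is no depth.
- manip.job_done(): hands the job in, once; it reports no verdict.
Trained networks look in a picture, given as the dict that the camera call returned (one of the last four; its "shot" number tells which), for a name from the list of things; names that differ only in an ending like _2 or _b are one class to them, and where a whole thing is asked for, a point or a joint stands for the part that bears it (a point fixed in the world has none). Each returns a list of dicts, best first, with "p" (0 to 1); they miss things now and then, are a little off and sometimes report something else, mostly with a low value. They report only what shows in the picture. A call takes as long as a camera call.
- manip.search_frame(target, picture): "location" ([x, y, z] in mm, in world coordinates, good to about 4 mm: the middle of the surface that is visible of it).
- manip.regions_of(target, picture): "mask" (480x640 bool, what is visible of it).
The state is a dict: "t": time; "qpos": joint angles; "dq": joint speeds; "effort": joint torques, N m; "tool_pos": TCP position; "tcp_rot": TCP orientation; "contact_force": force on the tool from outside, world axes, zero at the start; "wrist_torque": the same for the moment, N m; "opening": opening from 0.0 (shut) to 1.0 (fully open).
Only numpy, scipy, OpenCV 4.12 (cv2) and the standard library are available. Lean on these libraries where they do the work, as an engineer would, in place of code of your own. Each camera call takes 0.05 s, during which the arm holds its last target.

## Working session

There is one attempt and no reset: what is moved stays moved. The work goes in short steps, Python scripts to look and compute and a tool call to move; the robot and the scene stay as the last step left them, time stands still between calls to the robot, and variables do not carry over. Pictures are saved under pics/ and viewed, and the job is handed in when it is done.

Besides the shell and the picture viewer there is one more tool, called after "Request:" as name([rows], argument=value, ...), one row to a line, values as JSON. step_arm: Moves the arm, as the interface text tells. Its arguments: {"type":"object","properties":{"steps":{"type":"array","items":{"type":"object","properties":{"dp":{"type":"array","items":{"type":"number"}},"dr":{"type":"array","items":{"type":"number"}}}}},"claw":{"type":"number"},"grip_force":{"type":"number"}},"required":["steps"]}

```bash
mkdir -p pics; cat > h.py <<'E'
import numpy as np, cv2
from workcell import manip
def save(c,n): cv2.imwrite(f'pics/{n}.png',cv2.cvtColor(c['image'],cv2.COLOR_RGB2BGR))
def proj(c,P):
    P=np.atleast_2d(np.array(P,float)); return cv2.projectPoints(P,cv2.Rodrigues(np.array(c['R'],float))[0],np.array(c['t'],float),np.array(c['camera_matrix'],float),np.array(c['dist'],float))[0][:,0]
def ray(c,uv):
    uv=np.array(uv,float).reshape(-1,1,2); n=cv2.undistortPoints(uv,np.array(c['camera_matrix'],float),np.array(c['dist'],float))[:,0]
    R=np.array(c['R'],float);t=np.array(c['t'],float)
    d=np.c_[n,np.ones(len(n))]@R; return -R.T@t,d
def atz(c,uv,z):
    o,d=ray(c,uv); return o+d*((z-o[2])/d[:,2])[:,None]
def tri(c1,u1,c2,u2):
    o1,d1=ray(c1,u1);o2,d2=ray(c2,u2);d1=d1[0]/np.linalg.norm(d1[0]);d2=d2[0]/np.linalg.norm(d2[0])
    s=np.linalg.lstsq(np.c_[d1,-d2],o2-o1,rcond=None)[0];a=o1+s[0]*d1;b=o2+s[1]*d2
    return (a+b)/2,np.linalg.norm(a-b)
E
python3 - <<'E'
from h import *
np.set_printoptions(precision=1,suppress=True)
print(manip.observe())
c={n:manip.read_camera(n) for n in('top','side')}
for n in c:
    save(c[n],n+'0'); print(n,-np.array(c[n]['R']).T@np.array(c[n]['t']),np.array(c[n]['R'])[2])
    for o in 'stand holder wool_tin flux_tin spool_green spool_red braid_reel cutters solder_pump'.split():
        r=manip.search_frame(o,c[n]); print(o,[(np.array(x['location']),round(x['p'],2)) for x in r[:3]])
E
```

```text
{'t': 0.0, 'qpos': array([ 1.2,  0.4, -0. ,  1.6,  0. ,  1.1, -0.1]), 'dq': array([-0., -0., -0.,  0.,  0., -0.,  0.]), 'effort': array([ -0. , -86.4,   0.7, -43.5,   0. ,   0. ,   0. ]), 'tool_pos': array([ 198.8, -592.2,  203.4]), 'tcp_rot': array([-3.1, -0.5,  0. ]), 'contact_force': array([0. , 0.2, 0.5]), 'wrist_torque': array([-0.1,  0.1,  0. ]), 'opening': 1.0008234395822788}
top [369.6  15.7 974.5] [ 0.1 -0.  -1. ]
stand []
holder [(array([ 328.9, -133. ,   20.9]), 0.66), (array([618.1, 131.5,  63.3]), 0.63), (array([354. , 135.1,  26.2]), 0.52)]
wool_tin [(array([444.7, 367.4,  35.8]), 0.66)]
flux_tin [(array([394.6, 267.1,  34.3]), 0.64)]
spool_green [(array([ 365. , -239.3,   50.4]), 0.95), (array([ 468.9, -391.4,   36. ]), 0.55), (array([450.7, 366.2,  36. ]), 0.42)]
spool_red [(array([ 470. , -391.4,   36.5]), 0.95), (array([453. , 369.7,  39.6]), 0.37)]
braid_reel [(array([455.3, -12.2,  21.3]), 0.66)]
cutters []
solder_pump [(array([354.4, 135.1,  24.3]), 0.78), (array([393.4, 266.3,  34.6]), 0.16)]
side [383.9 823.7 650.9] [ 0.1 -0.8 -0.6]
stand [(array([ 645.8, -147.3,   32.4]), 0.79)]
holder [(array([617.6, 163.7,  55.5]), 0.82)]
wool_tin [(array([452.5, 388.9,  37.3]), 0.79)]
flux_tin [(array([394.1, 282.7,  29.2]), 0.72)]
spool_green [(array([ 364.4, -228.5,   45.1]), 0.6)]
spool_red [(array([ 465.2, -374.6,   28.2]), 0.79)]
braid_reel [(array([453.3,  -0.3,  21.9]), 0.83)]
cutters [(array([ 324.8, -125.4,   12.1]), 0.57)]
solder_pump [(array([361.3, 146. ,  20.8]), 0.68)]
```

View pics/top0.png

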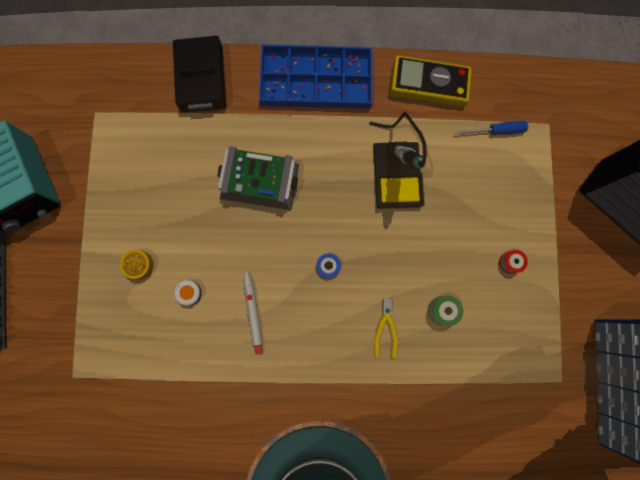

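View pics/side0.png

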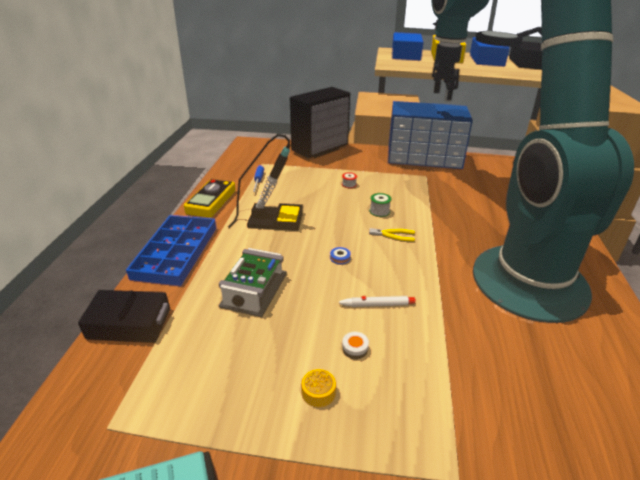

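```bash
cat > m1.py <<'E'
from h import *
import pickle
np.set_printoptions(precision=1,suppress=True)
c={n:manip.read_camera(n) for n in('top','side')}
M={}
for n in c:
    for o in 'stand holder wool_tin flux_tin spool_green spool_red braid_reel'.split():
        r=manip.regions_of(o,c[n]); M[n,o]=r
        for x in r[:3]:
            v,u=np.nonzero(x['mask']); print(n,o,round(x['p'],2),len(u),u.mean(),v.mean(),u.min(),u.max(),v.min(),v.max())
pickle.dump((c,M),open('m.pkl','wb'))
im=c['top']['image'][110:250,190:460]; s=cv2.resize(im,None,fx=2.96,fy=2.96,interpolation=cv2.INTER_CUBIC); cv2.imwrite('pics/topz.png',s[:,:,::-1])
im=c['side']['image'][120:330,190:350]; s=cv2.resize(im,None,fx=2.8,fy=2.8,interpolation=cv2.INTER_CUBIC); cv2.imwrite('pics/sidez.png',s[:,:,::-1])
E
python3 m1.py
```

```text
top stand 0.71 558 512.9336917562724 261.14516129032256 499 527 249 273
top stand 0.64 3538 399.13256076879594 170.39315997738836 370 426 112 209
top holder 0.65 3839 257.91898932013544 178.45298254753843 218 298 149 208
top wool_tin 0.58 840 135.97142857142856 263.9535714285714 120 153 249 279
top flux_tin 0.88 552 187.69384057971016 291.9873188405797 175 201 280 304
top spool_green 0.93 901 445.165371809101 310.44839067702554 428 463 296 326
top spool_red 0.93 560 513.025 261.3178571428571 499 527 249 273
top spool_red 0.29 504 327.74603174603175 264.9107142857143 315 340 253 277
top braid_reel 0.67 435 327.99310344827586 264.9425287356322 317 339 253 277
side stand 0.84 2220 272.8072072072072 198.2045045045045 235 302 135 230
side stand 0.57 1141 318.36196319018404 387.6774758983348 301 336 368 407
side holder 0.71 3219 252.17365641503574 282.2326809568189 219 285 249 317
side wool_tin 0.69 1113 318.33962264150944 387.95777178796044 301 336 370 407
side flux_tin 0.96 581 355.1067125645439 345.01893287435456 343 368 332 358
side spool_green 0.97 430 380.51395348837207 204.03023255813955 371 391 193 215
side spool_red 0.57 212 349.6792452830189 179.3490566037736 342 357 172 187
side braid_reel 0.72 319 340.1128526645768 255.29780564263322 330 350 247 264
```

View pics/topz.png

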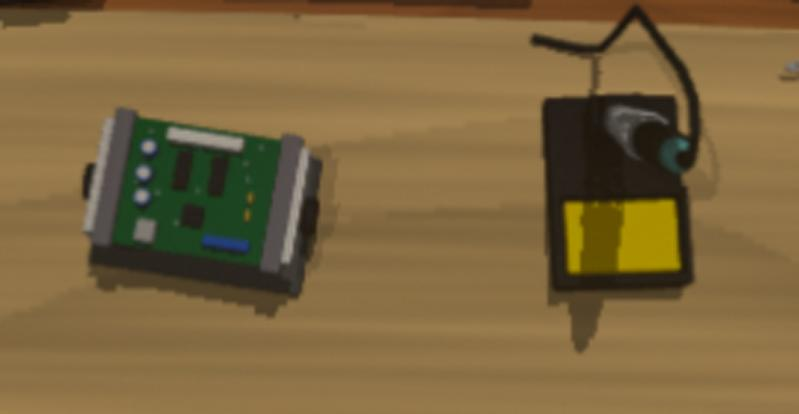

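View pics/sidez.png

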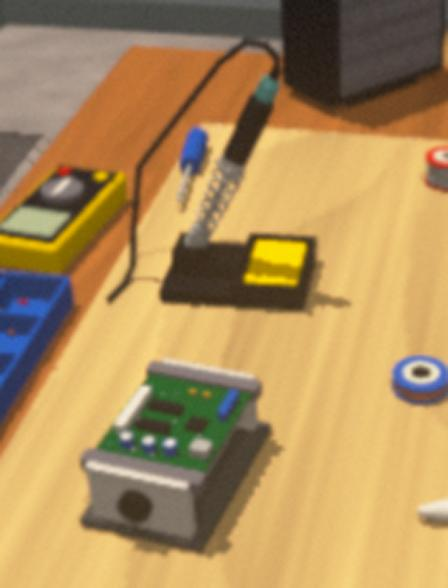

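```bash
cat > m2.py <<'E'
from h import *
import pickle
from scipy.optimize import minimize
np.set_printoptions(precision=1,suppress=True)
c,M=pickle.load(open('m.pkl','rb'))
G=dict(wool_tin=(30,30),flux_tin=(25,24),spool_green=(30,45),spool_red=(24,32),braid_reel=(25,16))
th=np.linspace(0,2*np.pi,48,endpoint=False)
S=4
def sil(cam,x,y,z,r,h):
    P=np.vstack([np.c_[x+r*np.cos(th),y+r*np.sin(th),np.full(48,zz)] for zz in(z,z+h)])
    return cv2.convexHull(proj(cam,P).astype(np.float32))[:,0]
def moments(cam,p,r,h):
    H=sil(cam,p[0],p[1],p[2],r,h); m=cv2.moments(H); return np.array([m['m10']/m['m00'],m['m01']/m['m00']]),m['m00']
if __name__=='__main__':
  from scipy.optimize import least_squares
  for o,(r,h) in G.items():
    ct={}
    for n in c:
        k=M[n,o][0]['mask']; v,u=np.nonzero(k); ct[n]=np.array([u.mean(),v.mean()]),k.sum()
    res=[]
    for ns in (['top'],['side'],['top','side']):
        if len(ns)==1:
            f=lambda p:np.concatenate([moments(c[n],[*p,6],r,h)[0]-ct[n][0] for n in ns]); s=least_squares(f,[450,0]); res.append(s.x)
        else:
            f=lambda p:np.concatenate([moments(c[n],p,r,h)[0]-ct[n][0] for n in ns]); s=least_squares(f,[450,0,6]); res.append(s.x); e=s.fun
    print(o,*res,'resid',e,'area',[(ct[n][1],moments(c[n],res[2],r,h)[1].round()) for n in c])
E
python3 m2.py
```

```text
Traceback (most recent call last):
  File "m2.py", line 26, in <module>
    print(o,*res,'resid',e,'area',[(ct[n][1],moments(c[n],res[2],r,h)[1].round()) for n in c])
                                             ^^^^^^^^^^^^^^^^^^^^^^^^^^^^^^^^^
AttributeError: 'float' object has no attribute 'round'
```

```bash
sed -i 's/\[1\].round()/[1]/' m2.py; python3 m2.py; python3 - <<'E'
from h import *
import pickle
c,M=pickle.load(open('m.pkl','rb'))
def z(n,u0,v0,w,h,f,name):
    im=cv2.resize(c[n]['image'][v0:v0+h,u0:u0+w],None,fx=f,fy=f,interpolation=cv2.INTER_CUBIC)
    im=np.clip(im.astype(float)*1.6,0,255).astype(np.uint8).copy()
    for k in range(0,w,10): cv2.putText(im,str(u0+k),(k*f,8),0,.3,(255,255,255),1); cv2.line(im,(k*f,10),(k*f,16),(255,255,255),1)
    for k in range(0,h,10): cv2.putText(im,str(v0+k),(0,k*f+4),0,.3,(255,255,255),1)
    cv2.imwrite(f'pics/{name}.png',im[:,:,::-1])
z('top',365,130,70,90,6,'zs_top');z('top',210,140,100,75,7,'zh_top')
z('side',235,180,75,60,9,'zs_side');z('side',210,240,90,80,7,'zh_side')
E
```

```text
wool_tin [451.8   0. ] [471.1   0. ] [458.8   0.    6. ] resid [ 185.8   -0.3   18.9 -131.6] area [(np.int64(840), 736.1964679984376), (np.int64(1113), 548.6798648661934)]
flux_tin [421.9   0. ] [450.   0.] [397.9   0.    6. ] resid [133.6   2.1   7.4 -85.3] area [(np.int64(552), 502.21962089277804), (np.int64(581), 378.5588867201004)]
spool_green [370.2   0. ] [367.   -1.4] [337.5   0.    6. ] resid [-124.2   14.9    7.9   54.5] area [(np.int64(901), 772.6384013555944), (np.int64(430), 698.2270750168245)]
spool_red [478.1   0. ] [447.8   0. ] [450.   0.   6.] resid [-191.3    6.6   -8.8   76.9] area [(np.int64(560), 479.41968930955045), (np.int64(212), 405.6276457190979)]
braid_reel [457.   0.] [451.8   0. ] [455.2   0.    6. ] resid [-6.3  0.9 -1.5  3.5] area [(np.int64(435), 492.46958739543334), (np.int64(319), 317.31203747703694)]
```

View pics/zs_top.png

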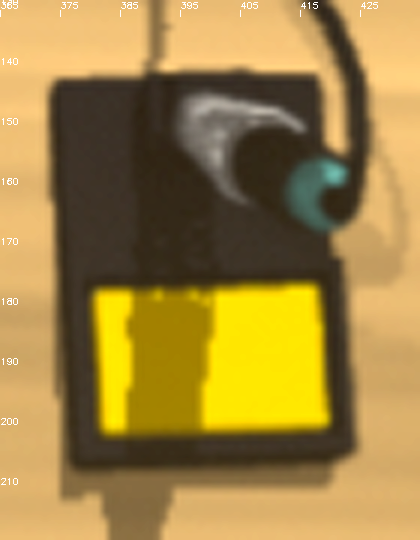

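View pics/zh_top.png

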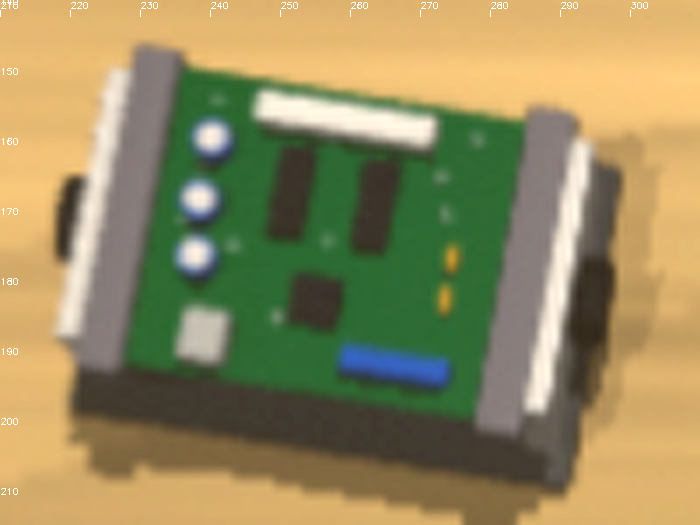

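View pics/zs_side.png

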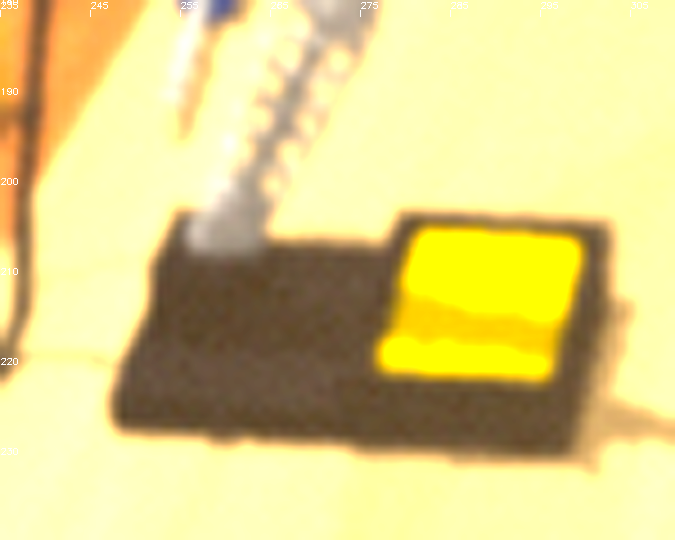

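View pics/zh_side.png

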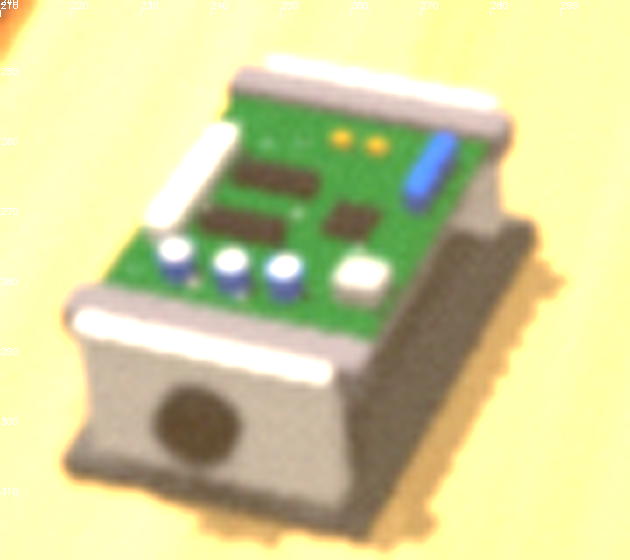

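```bash
python3 - <<'E'
import re
s=open('m2.py').read()
s=s.replace("s=least_squares(f,[450,0])","s=least_squares(f,g0[:2],diff_step=1e-3,x_scale=10)").replace("s=least_squares(f,[450,0,6])","s=least_squares(f,g0,diff_step=1e-2)")
s=s.replace("    res=[]\n","    res=[]; g0=list(atz(c['top'],ct['top'][0],25)[0]);g0[2]=8\n")
open('m2.py','w').write(s)
E
python3 m2.py
cat > m3.py <<'E'
from h import *
import pickle
from scipy.optimize import least_squares
np.set_printoptions(precision=2,suppress=True)
c,M=pickle.load(open('m.pkl','rb'))
def px(u0,v0,f,p): return np.array([u0+(p[0]+.5)/f-.5,v0+(p[1]+.5)/f-.5])
ST=lambda p:px(365,130,6,p); SS=lambda p:px(235,180,9,p); HT=lambda p:px(210,140,7,p); HS=lambda p:px(210,240,7,p)
def W(p,l): a=p[2];return np.array([p[0]+np.cos(a)*l[0]-np.sin(a)*l[1],p[1]+np.sin(a)*l[0]+np.cos(a)*l[1],6+l[2]])
stand=[('top',(-70,48,0),ST((75,470))),('top',(-70,-48,27),ST((356,450))),('side',(70,48,0),SS((112,428))),('side',(-70,48,0),SS((574,457))),('side',(-70,-48,27),SS((610,220)))]
f=lambda p,cs=('top','side'):np.concatenate([proj(c[n],W(p,l))[0]-u for n,l,u in stand if n in cs])
for cs in (('top','side'),('top',),('side',)):
    s=least_squares(f,[640,-145,0],diff_step=1e-4,x_scale=[10,10,.1],args=(cs,)); print('stand',cs,s.x,s.fun)
hold=[('top',lambda q:(0,80,q[1]),HT((58,220))),('top',lambda q:(0,-80,q[1]),HT((613,300))),
('side',lambda q:(0,80,q[1]),HS((195,428))),('side',lambda q:(-50,q[0],0),HS((367,538))),('side',lambda q:(50,q[0],0),HS((68,465))),
('top',lambda q:(-50,q[0],0),HT((70,418))),('top',lambda q:(-50,-q[0],0),HT((563,494)))]
def g(p,cs=('top','side')):
    return np.concatenate([proj(c[n],W(p,l(p[3:])))[0]-u for n,l,u in hold if n in cs])
for cs in (('top','side'),('top',)):
    s=least_squares(g,[620,135,-.1,70,35],diff_step=1e-4,x_scale=[10,10,.1,10,10],args=(cs,)); print('holder',cs,s.x,s.fun)
# plyboard corners check
for n,u in (('top',[(95,113),(549,124),(561,383),(75,379)]),): print(atz(c[n],u,6))
E
python3 m3.py
```

```text
wool_tin [451.4 374.2] [448.1 373.8] [449.4 374.    6.3] resid [-0.   1.  -0.8 -0.1] area [(np.int64(840), 848.7578837808105), (np.int64(1113), 1183.8420257326216)]
flux_tin [397.6 267.1] [393.9 266.1] [395.6 266.8   6.8] resid [-0.   1.  -0.9 -0.1] area [(np.int64(552), 567.7675503198989), (np.int64(581), 644.6346311238594)]
spool_green [ 368.6 -247.5] [ 364.2 -251.9] [ 367.2 -246.6    9.1] resid [-0.   0.7 -1.  -0.1] area [(np.int64(901), 888.0315409409814), (np.int64(430), 473.2450466470327)]
spool_red [ 470.2 -395.1] [ 465.3 -401.4] [ 468.2 -393.    10.6] resid [ 0.   0.7 -1.1 -0.2] area [(np.int64(560), 561.088593198685), (np.int64(212), 224.75393287814222)]
braid_reel [457.3 -12.8] [453.1 -14.2] [455.5 -12.8   7.2] resid [-0.   0.8 -1.  -0.2] area [(np.int64(435), 493.76640467648394), (np.int64(319), 309.9221768574789)]
stand ('top', 'side') [ 649.58 -158.13    0.04] [-0.39  0.95  1.04  0.57 -1.11  0.4  -0.85  0.5  -0.09 -0.2 ]
stand ('top',) [ 651.2  -157.96    0.04] [-0.72  0.03  0.71 -0.04]
stand ('side',) [ 648.15 -159.6     0.05] [-0.34  0.28 -0.03  0.12  0.39 -0.53]
holder ('top', 'side') [629.42 132.52  -0.13  72.38  40.12] [ 0.54  0.07 -0.36  0.46 -1.06 -0.17  0.2   0.83 -0.94  1.34  1.76  0.77
 -0.01  0.34]
holder ('top',) [630.55 133.66  -0.13  74.28  38.08] [ 0.2  -0.2  -0.88  0.18  0.34  0.09  0.36 -0.06]
[[ 778.48  497.32    6.  ]
 [ 780.49 -501.33    6.  ]
 [ 220.16 -498.86    6.  ]
 [ 218.06  491.98    6.  ]]
```

```bash
cat > plan.py <<'E'
import sys
from h import *
from scipy.spatial.transform import Rotation as R
np.set_printoptions(precision=2,suppress=True)
def plan(xyz,yaw=None,s=None):
    # yaw: direction of jaw axis relative to world y (mod pi)
    s=s or manip.observe(); r0=R.from_rotvec(s['tcp_rot']); p0=np.array(s['tool_pos'])
    M0=r0.as_matrix(); cur=np.arctan2(-M0[0,1],M0[1,1])
    if yaw is None: tgt=R.from_matrix(M0)
    best=None
    if yaw is not None:
        cands=[]
        for k in (0,np.pi):
            a=yaw+k; y=np.array([-np.sin(a),np.cos(a),0]); z=np.array([0,0,-1.]); x=np.cross(y,z)
            cands.append(R.from_matrix(np.c_[x,y,z]))
        tgt=min(cands,key=lambda q:(r0.inv()*q).magnitude())
    dr=(r0.inv()*tgt).as_rotvec()
    dp=M0.T@(np.array(xyz)-p0)
    print('cur',p0,'jawyaw',cur,'q',s['qpos'],'F',s['contact_force'],'op',round(s['opening'],3),'t',round(s['t'],2))
    print('->',xyz,'dp',dp.round(1),'dr',(np.degrees(dr)/5).round(2),'rows',np.ceil(max(np.linalg.norm(dp)/41.7,np.degrees(np.linalg.norm(dr))/7.16)))
if __name__=='__main__':
    a=[float(v) for v in sys.argv[1:]]; plan(a[:3],a[3] if len(a)>3 else None)
E
python3 plan.py 450 -100 280 0
python3 - <<'E'
from h import *
import pickle
c,M=pickle.load(open('m.pkl','rb'))
print(tri(c['top'],(420,161),c['side'],(284,152)))
E
```

```text
cur [ 198.87 -592.49  203.97] jawyaw -2.817777877146715 q [ 1.21  0.42 -0.01  1.61  0.    1.11 -0.05] F [ 0.47 -0.91 -1.33] op 1.002 t 1.8
-> [450.0, -100.0, 280.0] dp [ 394.8 -387.   -76. ] dr [-0.    0.    3.71] rows 14.0
(array([ 617.54559845, -160.27819257,  208.24847023]), np.float64(1.894106641627426))
```

Request:
step_arm([
  {"dp": [395,-387,-76],"dr": [0,0,3.71]},
  {"dp": [395,-387,-76],"dr": [0,0,3.71]},
  {"dp": [395,-387,-76],"dr": [0,0,3.71]},
  {"dp": [395,-387,-76],"dr": [0,0,3.71]},
  {"dp": [395,-387,-76],"dr": [0,0,3.71]},
  {"dp": [395,-387,-76],"dr": [0,0,3.71]},
  {"dp": [395,-387,-76],"dr": [0,0,3.71]},
  {"dp": [395,-387,-76],"dr": [0,0,3.71]},
  {"dp": [395,-387,-76],"dr": [0,0,3.71]},
  {"dp": [395,-387,-76],"dr": [0,0,3.71]},
], claw=0, grip_force=30)

```text
t: 2.63
tool_pos: [386.5, -223.7, 261.2]
tcp_rot: [3.141, 0.0, 0.001]
contact_force: [1.0, -0.3, -0.5]
opening: 0.997
```

```bash
python3 plan.py 449.5 374 160 0
```

```text
cur [ 386.52 -223.67  261.17] jawyaw -3.1415609079180338 q [ 0.68  0.04 -0.23  1.96  0.01  1.14 -1.13] F [ 1.   -0.29 -0.48] op 0.997 t 2.63
-> [449.5, 374.0, 160.0] dp [  63.  -597.7  100.8] dr [ 0.01 -0.    0.  ] rows 15.0
```

Request:
step_arm([
  {"dp": [40,-400,20]},
  {"dp": [40,-400,20]},
  {"dp": [40,-400,20]},
  {"dp": [40,-400,20]},
  {"dp": [40,-400,20]},
  {"dp": [40,-400,20]},
  {"dp": [40,-400,20]},
  {"dp": [40,-400,20]},
  {"dp": [40,-400,20]},
  {"dp": [40,-400,20]},
])

```text
validation failed for argument at $.st...
```

```bash
python3 plan.py 449.5 374 100 0
```

```text
cur [ 386.52 -223.67  261.17] jawyaw -3.1415609079180338 q [ 0.68  0.04 -0.23  1.96  0.01  1.14 -1.13] F [ 1.   -0.29 -0.48] op 0.997 t 2.63
-> [449.5, 374.0, 100.0] dp [  62.9 -597.8  160.8] dr [ 0.01 -0.    0.  ] rows 15.0
```

dr is required in each row.

Request:
step_arm([
  {"dp": [40,-400,20],"dr": [0,0,0]},
  {"dp": [40,-400,20],"dr": [0,0,0]},
  {"dp": [40,-400,20],"dr": [0,0,0]},
  {"dp": [40,-400,20],"dr": [0,0,0]},
  {"dp": [40,-400,20],"dr": [0,0,0]},
  {"dp": [40,-400,20],"dr": [0,0,0]},
  {"dp": [40,-400,20],"dr": [0,0,0]},
  {"dp": [40,-400,20],"dr": [0,0,0]},
  {"dp": [40,-400,20],"dr": [0,0,0]},
  {"dp": [40,-400,20],"dr": [0,0,0]},
])

```text
t: 3.47
tool_pos: [425.6, 178.2, 240.9]
tcp_rot: [-3.141, -0.004, -0.001]
contact_force: [0.6, -0.3, 0.1]
opening: 1.003
```

```bash
python3 plan.py 449.5 374 100 0
```

```text
cur [425.64 178.17 240.88] jawyaw -3.1392367335769022 q [ 0.19  0.12 -0.7   1.94  0.09  1.11 -2.11] F [ 0.58 -0.27  0.07] op 1.003 t 3.47
-> [449.5, 374.0, 100.0] dp [  24.2 -195.6  141.1] dr [-0.01 -0.01  0.03] rows 6.0
```

Request:
step_arm([
  {"dp": [24,-196,100],"dr": [0,0,-5]},
  {"dp": [24,-196,100],"dr": [0,0,-5]},
  {"dp": [24,-196,100],"dr": [0,0,-5]},
  {"dp": [24,-196,100],"dr": [0,0,-5]},
  {"dp": [24,-196,100],"dr": [0,0,-5]},
  {"dp": [24,-196,100],"dr": [0,0,-5]},
  {"dp": [24,-196,100],"dr": [0,0,-5]},
  {"dp": [24,-196,100],"dr": [0,0,-5]},
])

```text
t: 4.13
tool_pos: [449.5, 370.9, 140.0]
tcp_rot: [-3.067, -0.682, 0.002]
contact_force: [-0.0, -0.3, 0.2]
opening: 1.002
```

```bash
python3 plan.py 449.5 374 10; python3 - <<'E'
from h import *
for n in('top','side'):
    c=manip.read_camera(n); im=c['image'].copy()
    s=manip.observe(); u=proj(c,s['tool_pos'])[0]; print(n,u,proj(c,[449.5,374,46]))
    cv2.drawMarker(im,tuple(int(round(v)) for v in u),(255,0,255),0,8,1)
    v=int(u[1]);w=int(u[0]);x0=max(0,w-80);y0=max(0,v-70)
    cv2.imwrite(f'pics/g1{n}.png',cv2.resize(im[y0:y0+140,x0:x0+180],None,fx=4,fy=4,interpolation=2)[:,:,::-1]);print(x0,y0)
E
```

```text
cur [449.51 370.87 140.04] jawyaw -2.703974248744225 q [-0.18  0.51 -0.74  1.76  0.4   1.02 -2.2 ] F [-0.   -0.27  0.19] op 1.002 t 4.13
-> [449.5, 374.0, 10.0] dp [  1.5  -2.8 130. ] dr [-0.  0.  0.] rows 4.0
top [113.94774546 258.48665246] [[131.67833615 263.75638787]]
33 188
side [317.68372476 338.16184916] [[317.57179484 378.6731564 ]]
237 268
```

View pics/g1top.png

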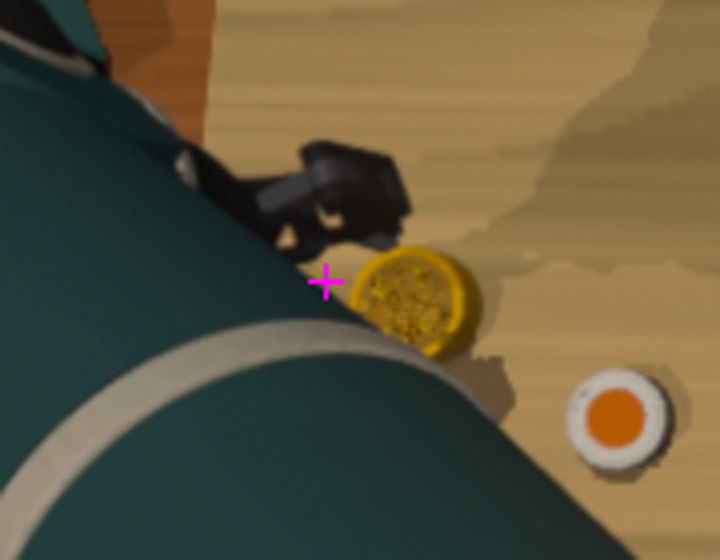

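View pics/g1side.png

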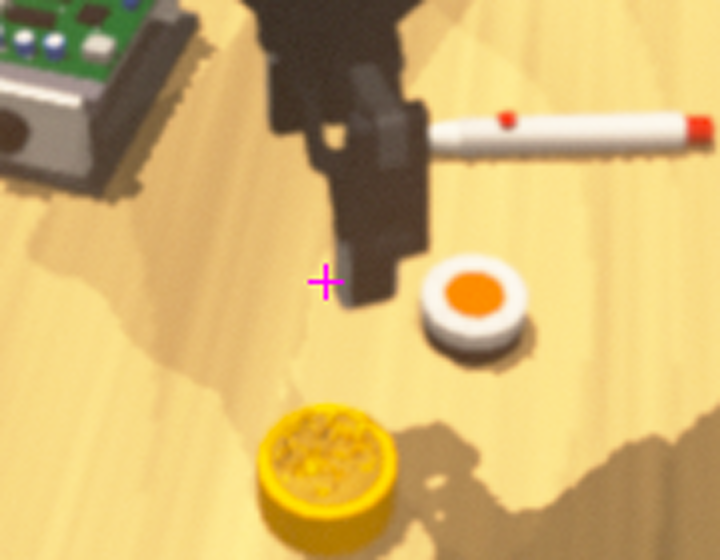

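Request:
step_arm([
  {"dp": [1.5,-2.8,60],"dr": [0,0,0]},
  {"dp": [1.5,-2.8,95],"dr": [0,0,0]},
  {"dp": [1.5,-2.8,120],"dr": [0,0,0]},
  {"dp": [1.5,-2.8,131],"dr": [0,0,0]},
  {"dp": [1.5,-2.8,131],"dr": [0,0,0]},
])

```text
t: 4.65
tool_pos: [449.6, 371.9, 8.2]
tcp_rot: [3.066, 0.678, -0.005]
contact_force: [-0.2, -0.7, 0.8]
opening: 1.0
```

Request:
step_arm([
  {"dp": [0,0,0],"dr": [0,0,0]},
  {"dp": [0,0,0],"dr": [0,0,0]},
  {"dp": [0,0,0],"dr": [0,0,0]},
  {"dp": [0,0,0],"dr": [0,0,0]},
  {"dp": [0,0,0],"dr": [0,0,0]},
  {"dp": [0,0,0],"dr": [0,0,0]},
  {"dp": [0,0,0],"dr": [0,0,0]},
  {"dp": [0,0,0],"dr": [0,0,0]},
], claw=1, grip_force=30)

```text
t: 5.32
tool_pos: [450.2, 373.6, 9.7]
tcp_rot: [-3.067, -0.68, -0.0]
contact_force: [0.0, -0.0, 0.1]
opening: 0.002
```

```bash
python3 plan.py 449.5 374 10; python3 - <<'E'
from h import *
for n in('side',):
    c=manip.read_camera(n); im=c['image'].copy()
    cv2.imwrite(f'pics/g2{n}.png',cv2.resize(im[300:440,237:417],None,fx=4,fy=4,interpolation=2)[:,:,::-1])
E
```

```text
cur [450.24 373.6    9.73] jawyaw -2.7052135754111677 q [-0.27  0.69 -0.63  1.83  0.55  0.81 -2.32] F [ 0.02 -0.02  0.07] op 0.002 t 5.32
-> [449.5, 374.0, 10.0] dp [-0.5 -0.7 -0.3] dr [-0. -0.  0.] rows 1.0
```

View pics/g2side.png

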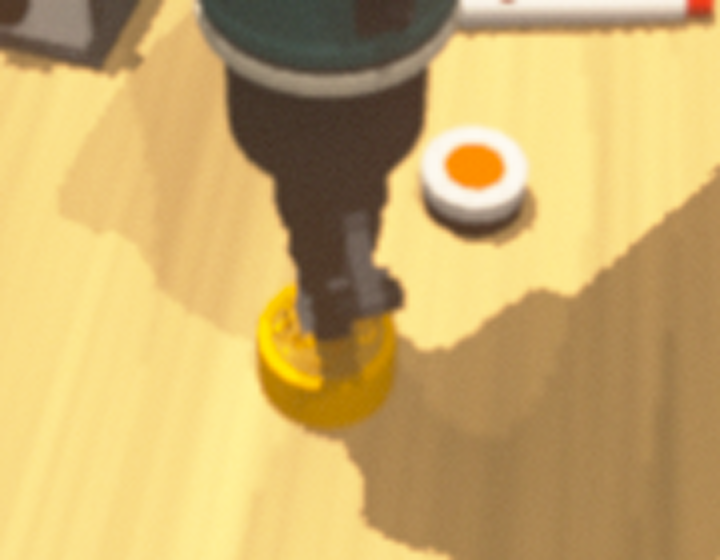

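```bash
python3 - <<'E'
from h import *
s=manip.observe();print(s)
for n in('side','top'):
    c=manip.read_camera(n); im=c['image'].copy();save(c,'g3'+n)
    print(proj(c,[[450,373.6,9.7],[450,373.6,60],[450,373.6,110],[450,373.6,36]]))
    im=im[300:440,237:417] if n=='side' else im[190:330,60:240]
    im=np.clip(im*(1.0 if n=='side' else 1.8),0,255).astype(np.uint8)
    cv2.imwrite(f'pics/g3z{n}.png',cv2.resize(im,None,fx=4.4,fy=4.2,interpolation=2)[:,:,::-1])
E
```

```text
{'t': 5.3667, 'qpos': array([-0.26785446,  0.68932292, -0.63276564,  1.82900668,  0.54870738,
        0.80526764, -2.31792601]), 'dq': array([-0.00142166,  0.00239191,  0.00159605, -0.00020775, -0.00011606,
       -0.00011493, -0.00088216]), 'effort': array([ 5.82962483e-02, -8.98104286e+01, -1.65774876e+01, -2.99277127e+01,
        1.21984456e-02,  5.37159067e-03,  2.71527868e-03]), 'tool_pos': array([450.21948047, 373.55860087,   9.66256452]), 'tcp_rot': array([-3.06707007e+00, -6.80068518e-01,  9.39823851e-05]), 'contact_force': array([-0.10556804,  0.26401485, -0.23689973]), 'wrist_torque': array([-0.00526082,  0.02766192,  0.00865118]), 'opening': 0.0010865732897759434}
[[317.22646891 391.45951039]
 [317.34737406 373.19543073]
 [317.48082935 353.35177186]
 [317.2881252  382.11019597]]
[[138.53046833 265.18381172]
 [129.20201765 262.82566457]
 [118.90422136 260.21563969]
 [133.77241453 263.98174764]]
```

View pics/g3zside.png

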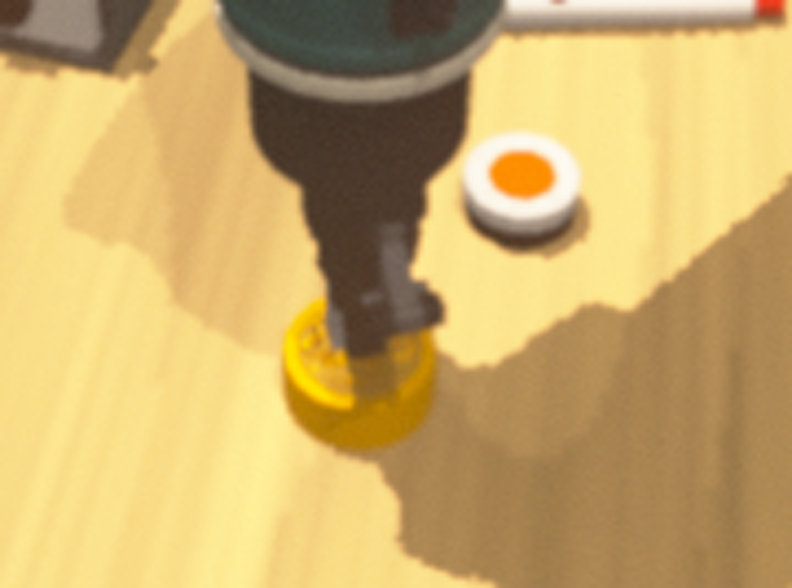

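View pics/g3ztop.png

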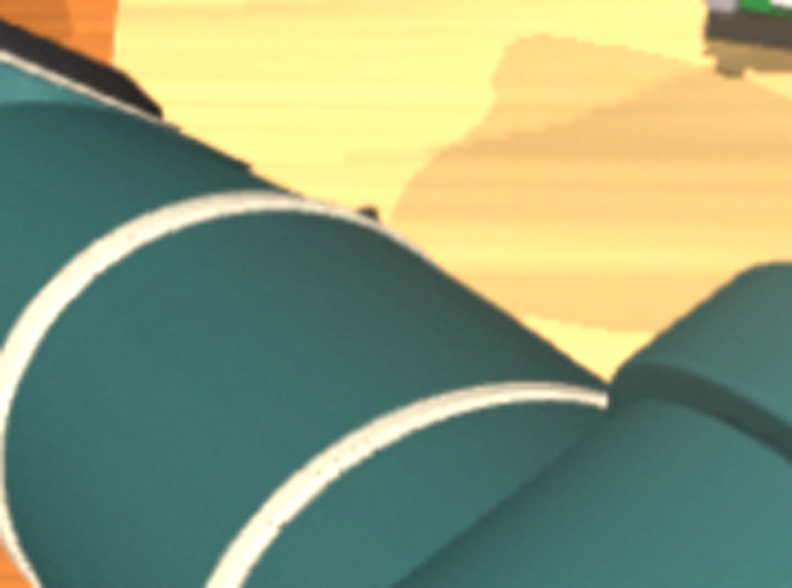

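View pics/g3side.png

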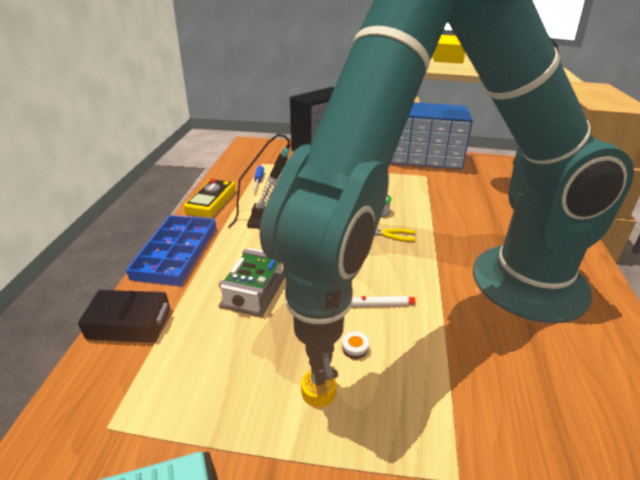

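Request:
step_arm([
  {"dp": [0,0,-10],"dr": [0,0,0]},
  {"dp": [0,0,-30],"dr": [0,0,0]},
  {"dp": [0,0,-60],"dr": [0,0,0]},
  {"dp": [0,0,-90],"dr": [0,0,0]},
  {"dp": [0,0,-90],"dr": [0,0,0]},
])

```text
t: 5.88
tool_pos: [451.8, 375.7, 105.5]
tcp_rot: [-3.064, -0.68, -0.009]
contact_force: [0.9, 0.2, 0.9]
opening: -0.002
```

```bash
python3 - <<'E'
from h import *
for n in('side','top'):
    c=manip.read_camera(n); im=c['image'].copy()
    print(proj(c,manip.observe()['tool_pos']))
    im=im[270:440,237:417] if n=='side' else im[190:330,60:240]
    im=np.clip(im*(1.0 if n=='side' else 1.8),0,255).astype(np.uint8)
    cv2.imwrite(f'pics/g4z{n}.png',cv2.resize(im,None,fx=4,fy=3.5,interpolation=2)[:,:,::-1])
print(manip.observe())
E
```

```text
[[316.50677485 356.67160578]]
[[120.67335388 260.25940944]]
{'t': 5.9833, 'qpos': array([-0.2051601 ,  0.5657508 , -0.71453293,  1.78662694,  0.44586828,
        0.95460566, -2.24053178]), 'dq': array([-0.00984454,  0.03355746,  0.01996279,  0.02569447,  0.01052951,
       -0.01129601, -0.00772427]), 'effort': array([ 3.73312854e-02, -8.63506436e+01, -1.72134340e+01, -3.78421855e+01,
       -2.43551340e-01,  2.88170334e-01,  1.88973430e-01]), 'tool_pos': array([450.80436097, 373.88558706, 101.2220672 ]), 'tcp_rot': array([-3.06648825, -0.67955045, -0.00351742]), 'contact_force': array([-1.18777126, -0.18539801, -0.60413471]), 'wrist_torque': array([-0.01192169,  0.04347459,  0.0199049 ]), 'opening': -0.002394545345832922}
```

View pics/g4zside.png

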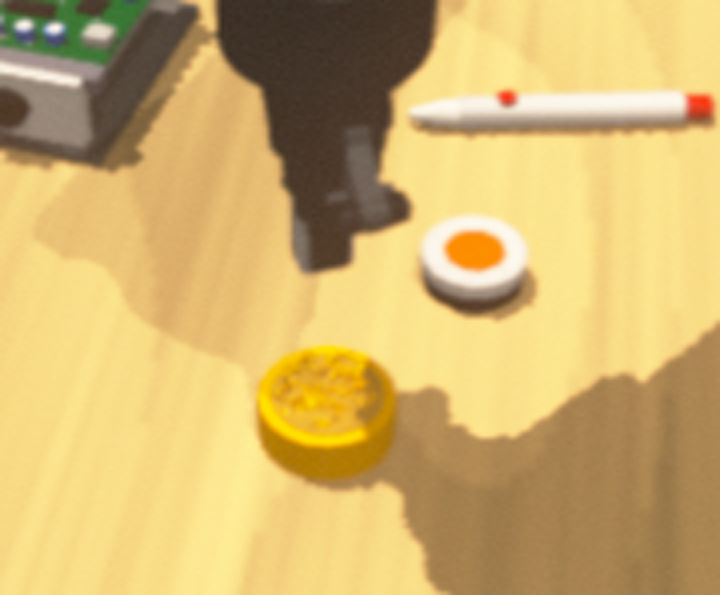

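View pics/g4ztop.png

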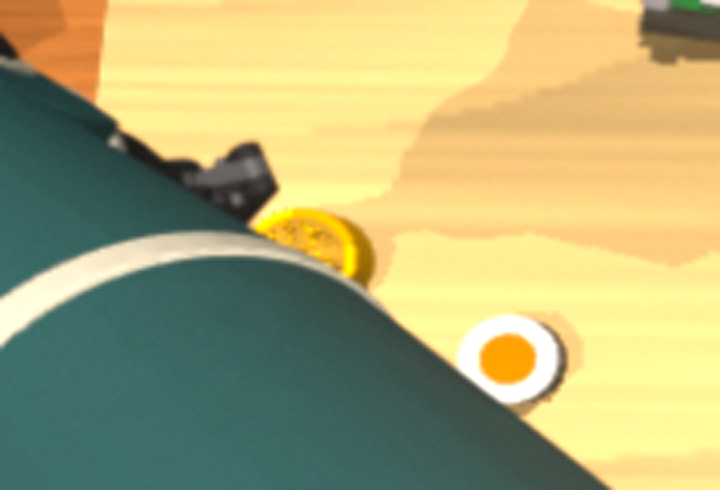

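```bash
python3 plan.py 530 330 40
```

```text
cur [450.8  373.89 101.22] jawyaw -2.705430203194413 q [-0.21  0.57 -0.71  1.79  0.45  0.95 -2.24] F [-1.19 -0.19 -0.6 ] op -0.002 t 5.98
-> [530.0, 330.0, 40.0] dp [53.1 73.2 61.3] dr [-0. -0. -0.] rows 3.0
```

Request:
step_arm([
  {"dp": [53,73,0],"dr": [0,0,0]},
  {"dp": [53,73,0],"dr": [0,0,0]},
  {"dp": [53,73,30],"dr": [0,0,0]},
  {"dp": [53,73,61],"dr": [0,0,0]},
  {"dp": [53,73,61],"dr": [0,0,0]},
  {"dp": [53,73,61],"dr": [0,0,0]},
  {"dp": [53,73,61],"dr": [0,0,0]},
])

```text
t: 6.57
tool_pos: [528.7, 330.8, 39.8]
tcp_rot: [-3.066, -0.682, -0.0]
contact_force: [-0.2, 0.6, 0.2]
opening: -0.0
```

```bash
python3 - <<'E'
from h import *
for n in('side','top'):
    c=manip.read_camera(n); im=c['image'].copy();p=manip.observe()['tool_pos']
    u=proj(c,[p,p-[0,0,p[2]-6]]);print(p,u)
    for q in u: cv2.drawMarker(im,tuple(int(round(v)) for v in q),(255,0,255),0,5,1)
    x0=int(u[0][0])-90;y0=int(u[0][1])-80
    im=im[y0:y0+140,x0:x0+180]
    cv2.imwrite(f'pics/g5z{n}.png',cv2.resize(im,None,fx=4,fy=4,interpolation=2)[:,:,::-1])
E
```

```text
[529.14431996 330.97059204  40.317765  ] [[276.93411616 355.22273099]
 [277.92526643 367.50896865]]
[529.35034473 330.84029995  40.42977062] [[156.84787167 224.60056543]
 [162.2109177  227.50552053]]
```

View pics/g5zside.png

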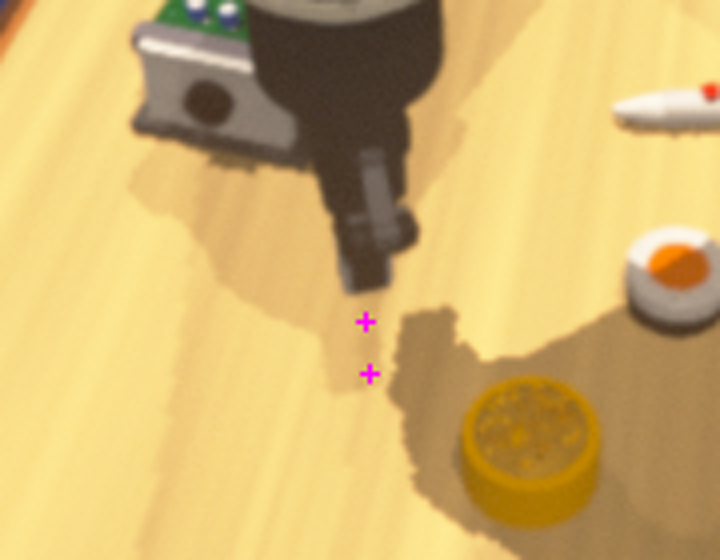

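View pics/g5ztop.png

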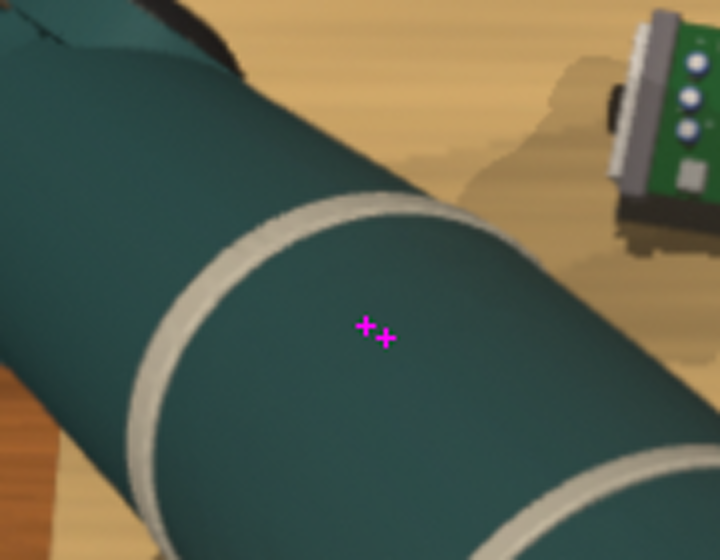

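Request:
step_arm([
  {"dp": [0,0,20],"dr": [0,0,0]},
  {"dp": [0,0,28],"dr": [0,0,0]},
  {"dp": [0,0,30],"dr": [0,0,0]},
  {"dp": [0,0,30],"dr": [0,0,0]},
])

```text
t: 7.0
tool_pos: [528.9, 330.0, 8.8]
tcp_rot: [3.067, 0.681, -0.001]
contact_force: [0.6, 0.7, -0.1]
opening: 0.001
```

Request:
step_arm([
  {"dp": [0,0,3],"dr": [0,0,0]},
  {"dp": [0,0,5],"dr": [0,0,0]},
  {"dp": [0,0,6],"dr": [0,0,0]},
  {"dp": [0,0,6],"dr": [0,0,0]},
])

```text
t: 7.33
tool_pos: [529.2, 329.8, 2.7]
tcp_rot: [-3.067, -0.68, -0.0]
contact_force: [-0.2, 0.0, -0.8]
opening: 0.0
```

Request:
step_arm([
  {"dp": [0,0,3],"dr": [0,0,0]},
  {"dp": [0,0,6],"dr": [0,0,0]},
  {"dp": [0,0,8],"dr": [0,0,0]},
  {"dp": [0,0,8],"dr": [0,0,0]},
])

```text
t: 7.67
tool_pos: [528.8, 329.6, -6.0]
tcp_rot: [3.067, 0.68, -0.001]
contact_force: [0.4, 0.5, -0.2]
opening: -0.003
```

```bash
python3 - <<'E'
from h import *
for n in('side',):
    c=manip.read_camera(n); im=c['image'].copy();p=manip.observe()['tool_pos']
    u=proj(c,[p,p-[0,0,p[2]-6]]);print(p,u,manip.observe()['contact_force'])
    x0=int(u[0][0])-90;y0=int(u[0][1])-80
    for q in u: cv2.drawMarker(im,tuple(int(round(v)) for v in q),(255,0,255),0,5,1)
    im=im[y0:y0+140,x0:x0+180]
    cv2.imwrite(f'pics/g6z{n}.png',cv2.resize(im,None,fx=4,fy=4,interpolation=2)[:,:,::-1])
E
```

```text
[528.89647153 329.75417002  -5.71379304] [[278.5294283  371.03871516]
 [278.20437927 366.99725094]] [0.1588029  0.24686723 0.56047525]
```

View pics/g6zside.png

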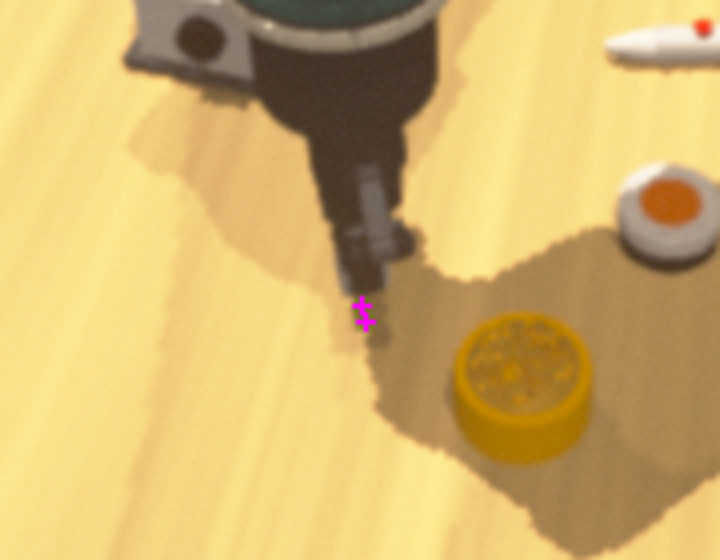

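Request:
step_arm([
  {"dp": [0,0,3],"dr": [0,0,0]},
  {"dp": [0,0,5],"dr": [0,0,0]},
  {"dp": [0,0,6],"dr": [0,0,0]},
  {"dp": [0,0,6],"dr": [0,0,0]},
])

```text
t: 8.05
tool_pos: [529.0, 329.7, -11.7]
tcp_rot: [3.067, 0.68, -0.001]
contact_force: [-0.2, -0.3, -1.2]
opening: -0.002
```

Request:
step_arm([
  {"dp": [0,0,1],"dr": [0,0,0]},
  {"dp": [0,0,2],"dr": [0,0,0]},
  {"dp": [0,0,2],"dr": [0,0,0]},
])

```text
t: 8.3
tool_pos: [529.0, 329.8, -13.5]
tcp_rot: [-3.067, -0.68, 0.0]
contact_force: [0.9, -0.3, -0.6]
opening: 0.004
```

Request:
step_arm([
  {"dp": [0,0,1],"dr": [0,0,0]},
  {"dp": [0,0,2],"dr": [0,0,0]},
  {"dp": [0,0,2],"dr": [0,0,0]},
])

```text
t: 8.55
tool_pos: [529.0, 329.7, -15.6]
tcp_rot: [3.067, 0.68, -0.0]
contact_force: [-0.3, -0.5, -0.1]
opening: 0.001
```

Request:
step_arm([
  {"dp": [0,0,1],"dr": [0,0,0]},
  {"dp": [0,0,2],"dr": [0,0,0]},
  {"dp": [0,0,2],"dr": [0,0,0]},
])

```text
t: 8.8
tool_pos: [529.0, 329.7, -17.6]
tcp_rot: [3.067, 0.68, -0.0]
contact_force: [-0.3, 0.5, 0.5]
opening: -0.001
```

Request:
step_arm([
  {"dp": [0,0,1],"dr": [0,0,0]},
  {"dp": [0,0,2],"dr": [0,0,0]},
  {"dp": [0,0,2],"dr": [0,0,0]},
])

```text
t: 9.05
tool_pos: [529.0, 329.7, -19.6]
tcp_rot: [3.067, 0.68, -0.0]
contact_force: [0.0, 0.2, 0.1]
opening: -0.003
```

Request:
step_arm([
  {"dp": [0,0,0],"dr": [0,0,0]},
])

```text
t: 9.13
tool_pos: [529.1, 329.8, -19.5]
tcp_rot: [-3.067, -0.68, 0.0]
contact_force: [-0.6, 0.5, -0.7]
opening: 0.0
```

```bash
python3 - <<'E'
from h import *
for n in('side',):
    c=manip.read_camera(n); im=c['image'].copy();p=manip.observe()['tool_pos']
    u=proj(c,[p,p-[0,0,p[2]-6]]);print(p,u,manip.observe()['contact_force'])
    x0=int(u[0][0])-90;y0=int(u[0][1])-80
    im=im[y0:y0+140,x0:x0+180]
    cv2.imwrite(f'pics/g7z{n}.png',cv2.resize(im,None,fx=4,fy=4,interpolation=2)[:,:,::-1])
E
```

```text
[529.08493225 329.79719777 -19.41524986] [[278.79946823 375.67731463]
 [278.0985082  367.00289119]] [-0.08161578  0.26322715 -0.19450787]
```

View pics/g7zside.png

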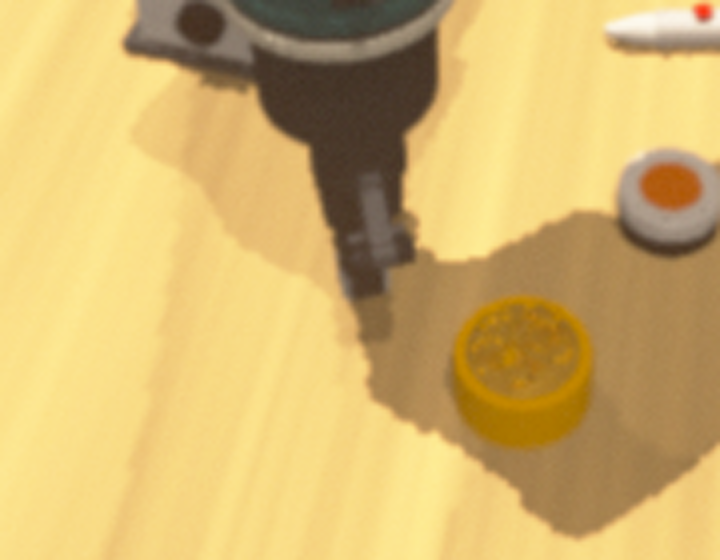

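Request:
step_arm([
  {"dp": [0,0,1],"dr": [0,0,0]},
  {"dp": [0,0,2],"dr": [0,0,0]},
  {"dp": [0,0,2],"dr": [0,0,0]},
])

```text
t: 9.43
tool_pos: [529.2, 329.9, -21.1]
tcp_rot: [3.067, 0.68, 0.0]
contact_force: [-1.0, -1.5, 4.8]
opening: -0.002
```

Request:
step_arm([
  {"dp": [0,0,1],"dr": [0,0,0]},
  {"dp": [0,0,2],"dr": [0,0,0]},
  {"dp": [0,0,2],"dr": [0,0,0]},
])

```text
t: 9.68
tool_pos: [529.3, 329.9, -21.4]
tcp_rot: [3.066, 0.68, 0.001]
contact_force: [-12.2, -10.8, 40.6]
opening: -0.002
```

Request:
step_arm([
  {"dp": [0,0,1],"dr": [0,0,0]},
  {"dp": [0,0,2],"dr": [0,0,0]},
  {"dp": [0,0,2],"dr": [0,0,0]},
])

```text
t: 9.93
tool_pos: [529.4, 330.0, -21.5]
tcp_rot: [3.065, 0.68, 0.002]
contact_force: [-24.3, -20.1, 74.6]
opening: -0.004
```

Request:
step_arm([
  {"dp": [0,0,-10],"dr": [0,0,0]},
  {"dp": [0,0,-40],"dr": [0,0,0]},
  {"dp": [0,0,-80],"dr": [0,0,0]},
  {"dp": [0,0,-110],"dr": [0,0,0]},
  {"dp": [0,0,-110],"dr": [0,0,0]},
  {"dp": [0,0,-110],"dr": [0,0,0]},
], claw=0)

```text
t: 10.43
tool_pos: [530.0, 330.2, 86.3]
tcp_rot: [-3.067, -0.679, -0.005]
contact_force: [-0.1, -1.0, -1.2]
opening: 0.844
```

```bash
python3 plan.py 450 374 90;  python3 m1.py | grep -E "wool|flux"; python3 - <<'E'
E
```

```text
cur [529.98 330.22  86.35] jawyaw -2.705475286926351 q [-0.12  0.64 -0.68  1.7   0.47  0.97 -2.11] F [-0.09 -1.02 -1.18] op 0.844 t 10.43
-> [450.0, 374.0, 90.0] dp [-54.  -73.5  -3.8] dr [-0. -0. -0.] rows 3.0
top wool_tin 0.49 509 512.7308447937131 260.77406679764243 499 526 250 272
side wool_tin 0.66 1151 318.20069504778456 387.50564726324933 301 336 368 407
side flux_tin 0.67 578 355.02941176470586 345.14878892733566 343 367 332 359
```

Request:
step_arm([
  {"dp": [-54,-73.5,-4],"dr": [0,0,0]},
  {"dp": [-54,-73.5,-4],"dr": [0,0,0]},
  {"dp": [-54,-73.5,-4],"dr": [0,0,0]},
  {"dp": [-54,-73.5,40],"dr": [0,0,0]},
  {"dp": [-54,-73.5,75],"dr": [0,0,0]},
  {"dp": [-54,-73.5,95],"dr": [0,0,0]},
  {"dp": [-54,-73.5,103],"dr": [0,0,0]},
  {"dp": [-54,-73.5,103],"dr": [0,0,0]},
  {"dp": [-54,-73.5,103],"dr": [0,0,0]},
])

```text
t: 11.98
tool_pos: [449.3, 374.2, -17.5]
tcp_rot: [-3.066, -0.68, -0.001]
contact_force: [1.1, -0.1, -0.4]
opening: 0.999
```

Request:
step_arm([
  {"dp": [0,0,0],"dr": [0,0,0]},
  {"dp": [0,0,0],"dr": [0,0,0]},
  {"dp": [0,0,0],"dr": [0,0,0]},
  {"dp": [0,0,0],"dr": [0,0,0]},
  {"dp": [0,0,0],"dr": [0,0,0]},
  {"dp": [0,0,0],"dr": [0,0,0]},
], claw=1, grip_force=30)

```text
t: 12.48
tool_pos: [449.9, 374.1, -16.7]
tcp_rot: [-3.066, -0.68, -0.003]
contact_force: [-1.6, -2.6, 11.1]
opening: 0.692
```

Request:
step_arm([
  {"dp": [0,0,-10],"dr": [0,0,0]},
  {"dp": [0,0,-40],"dr": [0,0,0]},
  {"dp": [0,0,-80],"dr": [0,0,0]},
  {"dp": [0,0,-110],"dr": [0,0,0]},
  {"dp": [0,0,-110],"dr": [0,0,0]},
])

```text
t: 12.9
tool_pos: [451.0, 375.9, 98.5]
tcp_rot: [-3.064, -0.68, -0.012]
contact_force: [1.0, 0.9, -0.4]
opening: 0.688
```

```bash
python3 - <<'E'
from h import *
for n in('side',):
    c=manip.read_camera(n); im=c['image'].copy();s=manip.observe();p=s['tool_pos']
    print(p,s['contact_force'],s['opening'])
    im=im[250:410,220:420]
    cv2.imwrite(f'pics/g8z{n}.png',cv2.resize(im,None,fx=3.5,fy=3.5,interpolation=2)[:,:,::-1])
E
python3 plan.py 480 -160 150 0.04
```

```text
[450.57343203 374.77910226  95.72861113] [ 0.08521451 -1.2866984  -0.7307619 ] 0.690246504267229
cur [450.57 374.78  95.73] jawyaw -2.705487849165987 q [-0.21  0.57 -0.71  1.79  0.46  0.94 -2.25] F [ 0.09 -1.29 -0.73] op 0.69 t 12.95
-> [480.0, -160.0, 150.0] dp [-198.9  497.1  -55.8] dr [-0.02 -0.06  4.54] rows 13.0
```

View pics/g8zside.png

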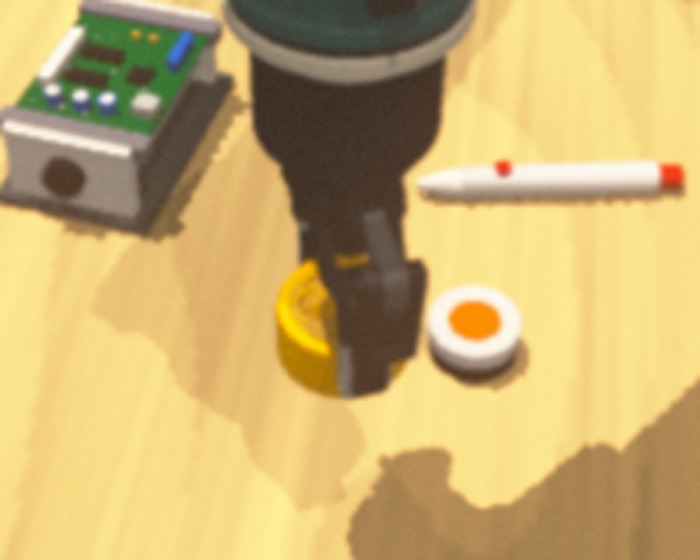

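Request:
step_arm([
  {"dp": [-199,497,-56],"dr": [0,0,2]},
  {"dp": [-199,497,-56],"dr": [0,0,4.5]},
  {"dp": [-199,497,-56],"dr": [0,0,4.5]},
  {"dp": [-199,497,-56],"dr": [0,0,4.5]},
  {"dp": [-199,497,-56],"dr": [0,0,4.5]},
  {"dp": [-199,497,-56],"dr": [0,0,4.5]},
  {"dp": [-199,497,-56],"dr": [0,0,4.5]},
  {"dp": [-199,497,-56],"dr": [0,0,4.5]},
  {"dp": [-199,497,-56],"dr": [0,0,4.5]},
  {"dp": [-199,497,-56],"dr": [0,0,4.5]},
])

```text
t: 13.78
tool_pos: [471.4, -42.3, 135.4]
tcp_rot: [3.141, 0.069, -0.0]
contact_force: [1.2, -0.1, -0.5]
opening: 0.69
```

```bash
python3 plan.py 532.7 -163 100 0.04
```

```text
cur [471.44 -42.31 135.35] jawyaw -3.0979414554747327 q [ 0.54  0.28 -0.59  2.03  0.2   0.88 -1.69] F [ 1.16 -0.12 -0.48] op 0.69 t 13.78
-> [532.7, -163.0, 100.0] dp [ 55.9 123.2  35.4] dr [0.   0.   0.04] rows 4.0
```

Request:
step_arm([
  {"dp": [20,123,35],"dr": [0,0,0]},
  {"dp": [20,123,35],"dr": [0,0,0]},
  {"dp": [40,123,35],"dr": [0,0,0]},
  {"dp": [55.9,123.2,35],"dr": [0,0,0]},
  {"dp": [55.9,123.2,35],"dr": [0,0,0]},
  {"dp": [55.9,123.2,35],"dr": [0,0,0]},
  {"dp": [55.9,123.2,35],"dr": [0,0,0]},
])

```text
t: 14.37
tool_pos: [532.7, -160.1, 99.8]
tcp_rot: [-3.14, -0.07, 0.001]
contact_force: [0.4, 0.1, -0.6]
opening: 0.694
```

```bash
python3 plan.py 532.7 -163 -14 0.042; python3 - <<'E'
from h import *
for n in('side','top'):
    c=manip.read_camera(n); im=c['image'].copy()
    im=im[140:280,200:400] if n=='side' else im[110:270,330:530]
    cv2.imwrite(f'pics/g9z{n}.png',cv2.resize(im,None,fx=3.5,fy=3.5,interpolation=2)[:,:,::-1])
E
```

```text
cur [ 532.73 -160.09   99.75] jawyaw -3.097191983747905 q [ 0.64  0.47 -0.5   1.86  0.28  0.88 -1.53] F [ 0.41  0.13 -0.56] op 0.694 t 14.37
-> [532.7, -163.0, -14.0] dp [ -0.1   3.  113.8] dr [-0.01  0.01  0.03] rows 3.0
```

View pics/g9zside.png

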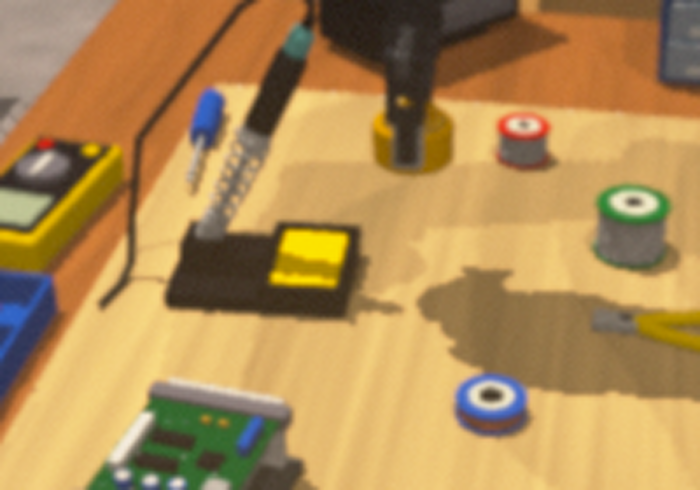

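View pics/g9ztop.png

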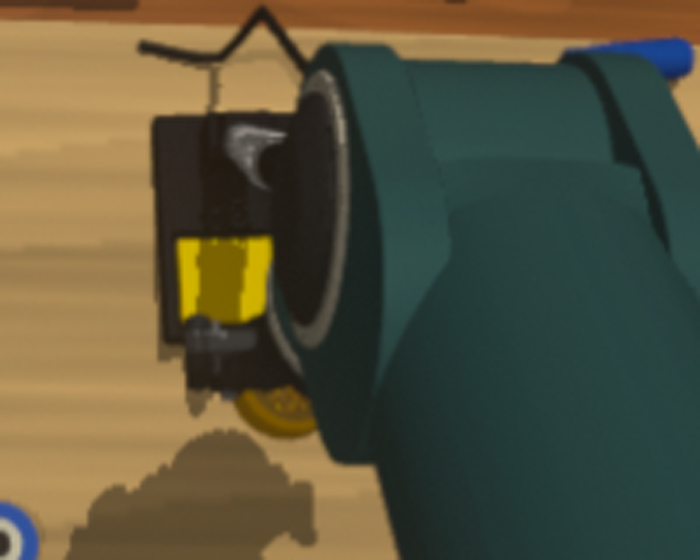

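```bash
python3 - <<'E'
from h import *
c=manip.read_camera('top'); s=manip.read_camera('side')
for z in (100,200,300,400,500): print(z,proj(c,[532,-160,z]),proj(s,[532,-160,z]), atz(c,[(431,125),(425,205),(410,165)],z))
save(s,'g10s');save(c,'g10t')
E
```

```text
100 [[407.90022885 222.72304944]] [[317.26203259 192.63046316]] [[ 727.9765529  -208.43582644  100.        ]
 [ 566.9848361  -193.27956121  100.        ]
 [ 645.09195203 -165.45150848  100.        ]]
200 [[419.61409035 212.09883606]] [[317.46332211 157.3088507 ]] [[ 686.99831415 -182.80493966  200.        ]
 [ 544.41676676 -169.38186552  200.        ]
 [ 613.59196207 -144.73608314  200.        ]]
300 [[434.59727942 198.49448517]] [[317.6945756  118.37558088]] [[ 646.02007541 -157.17405288  300.        ]
 [ 521.84869742 -145.48416984  300.        ]
 [ 582.0919721  -124.02065779  300.        ]]
400 [[454.41676381 180.47261624]] [[317.96136914  75.47382666]] [[ 605.04183667 -131.54316609  400.        ]
 [ 499.28062808 -121.58647415  400.        ]
 [ 550.59198213 -103.30523244  400.        ]]
500 [[481.80269732 155.51956139]] [[318.27041607  28.29742647]] [[ 564.06359793 -105.91227931  500.        ]
 [ 476.71255874  -97.68877847  500.        ]
 [ 519.09199217  -82.58980709  500.        ]]
```

View pics/g10s.png

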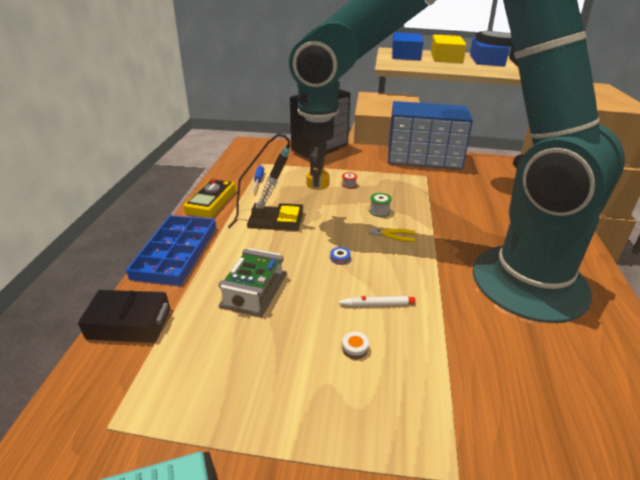

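View pics/g10t.png

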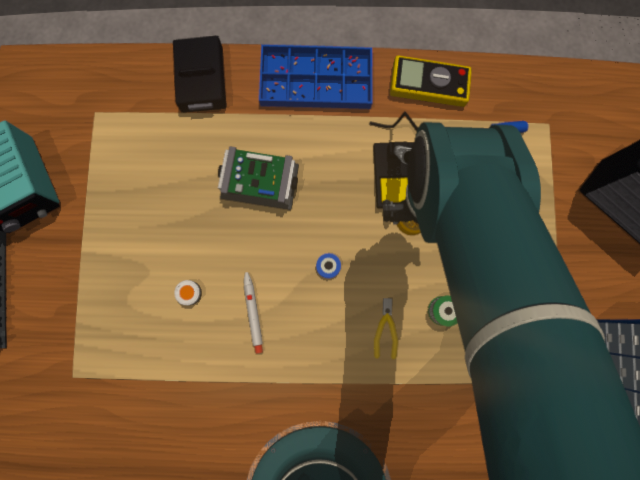

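```bash
python3 - <<'E'
from h import *
c=manip.read_camera('top'); s=manip.read_camera('side')
print(tri(c,(421.4,161.4),s,(286.4,148.5)))
for z in (200,225,250): print(z,atz(c,[(421.4,161.4)],z),atz(s,[(286.4,148.5)],z))
# wrist disc extents in side at plane y: left edge col 292,row 62
o,d=ray(s,[(292,62),(298,100),(341,62),(317,62)])
for y in (-100,-140,-160,-200): print(y,[ (o+k*((y-o[1])/k[1])).round() for k in d])
E
```

```text
(array([ 612.32611372, -160.33984569,  218.36809455]), np.float64(4.397608193293298))
200 [[ 620.57865071 -164.55797844  200.        ]] [[ 619.49815313 -200.84715954  200.        ]]
225 [[ 612.47812242 -158.73926994  225.        ]] [[ 606.43427251 -144.03837778  225.        ]]
250 [[ 604.37759413 -152.92056143  250.        ]] [[593.37039189 -87.22959602 250.        ]]
-100 [array([ 578., -100.,  441.]), array([ 567., -100.,  360.]), array([ 475., -100.,  445.]), array([ 525., -100.,  443.])]
-140 [array([ 586., -140.,  432.]), array([ 575., -140.,  348.]), array([ 479., -140.,  436.]), array([ 531., -140.,  434.])]
-160 [array([ 591., -160.,  427.]), array([ 579., -160.,  342.]), array([ 481., -160.,  432.]), array([ 534., -160.,  429.])]
-200 [array([ 599., -200.,  418.]), array([ 586., -200.,  329.]), array([ 485., -200.,  423.]), array([ 540., -200.,  420.])]
```

Request:
step_arm([
  {"dp": [-0.5,3,30],"dr": [0,0,0]},
  {"dp": [-0.5,3,60],"dr": [0,0,0]},
  {"dp": [-0.5,3,85],"dr": [0,0,0]},
  {"dp": [-0.5,3,100],"dr": [0,0,0]},
  {"dp": [-0.5,3,110],"dr": [0,0,0]},
  {"dp": [-0.5,3,114],"dr": [0,0,0]},
  {"dp": [-0.5,3,114],"dr": [0,0,0]},
])

```text
t: 15.25
tool_pos: [532.8, -163.7, -14.3]
tcp_rot: [-3.141, -0.069, 0.001]
contact_force: [0.6, 0.3, -0.9]
opening: 0.686
```

```bash
python3 plan.py 532.2 -163 -16 0.042; python3 - <<'E'
from h import *
for n in('side','top'):
    c=manip.read_camera(n); im=c['image'].copy()
    im=im[140:280,200:400] if n=='side' else im[110:270,330:530]
    cv2.imwrite(f'pics/g11z{n}.png',cv2.resize(im,None,fx=3.5,fy=3.5,interpolation=2)[:,:,::-1])
E
```

```text
cur [ 532.83 -163.66  -14.29] jawyaw -3.097784535600308 q [ 0.57  0.64 -0.42  1.91  0.4   0.68 -1.62] F [ 0.6   0.26 -0.94] op 0.686 t 15.25
-> [532.2, -163.0, -16.0] dp [-0.6 -0.7  1.7] dr [-0.    0.01  0.02] rows 1.0
```

View pics/g11zside.png

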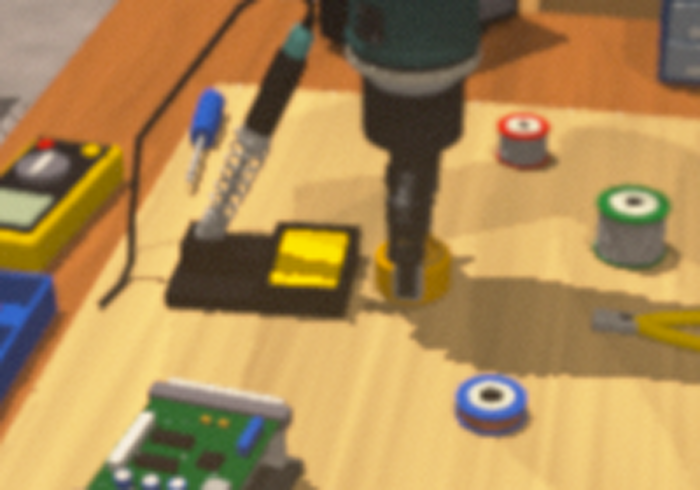

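Request:
step_arm([
  {"dp": [0,0,1],"dr": [0,0,0]},
  {"dp": [0,0,2],"dr": [0,0,0]},
  {"dp": [0,0,2],"dr": [0,0,0]},
])

```text
t: 15.6
tool_pos: [533.2, -164.0, -15.6]
tcp_rot: [3.141, 0.068, 0.001]
contact_force: [-0.2, -0.7, -1.7]
opening: 0.687
```

Request:
step_arm([
  {"dp": [0,0,0],"dr": [0,0,0]},
  {"dp": [0,0,0],"dr": [0,0,0]},
  {"dp": [0,0,0],"dr": [0,0,0]},
  {"dp": [0,0,0],"dr": [0,0,0]},
  {"dp": [0,0,0],"dr": [0,0,0]},
  {"dp": [0,0,0],"dr": [0,0,0]},
], claw=0)

```text
t: 16.1
tool_pos: [533.0, -163.8, -16.1]
tcp_rot: [-3.141, -0.069, 0.0]
contact_force: [1.1, -0.2, 1.0]
opening: 1.001
```

```bash
cat > cyl.py <<'E'
import sys
from h import *
from m2 import moments,G,sil
from scipy.optimize import least_squares
def cyl(o,cams=('side',),z=6,g0=(530,-160),mask=None):
    r,h=G[o]; out={}
    for n in cams:
        c=manip.read_camera(n); R=manip.regions_of(o,c)
        for x in R[:2]:
            v,u=np.nonzero(x['mask']); ct=np.array([u.mean(),v.mean()])
            f=lambda p:moments(c,[*p,z],r,h)[0]-ct
            s=least_squares(f,g0,diff_step=1e-3,x_scale=10); print(o,n,'p',round(x['p'],2),'xy',s.x,'area',len(u),round(moments(c,[*s.x,z],r,h)[1]))
if __name__=='__main__':
    np.set_printoptions(precision=1,suppress=True)
    a=sys.argv; cyl(a[1],a[2].split(','),float(a[3]),(float(a[4]),float(a[5])))
E
python3 cyl.py wool_tin side 6 530 -160; python3 plan.py 530 -160 100
```

```text
wool_tin side p 0.53 xy [ 527. -164.] area 206 410
cur [ 532.96 -163.82  -16.08] jawyaw -3.097904742676103 q [ 0.57  0.64 -0.42  1.91  0.4   0.67 -1.62] F [0.06 0.63 0.02] op 1.003 t 16.2
-> [530.0, -160.0, 100.0] dp [  -2.8   -4.  -116.1] dr [-0. -0. -0.] rows 3.0
```

Request:
step_arm([
  {"dp": [0,0,-40],"dr": [0,0,0]},
  {"dp": [0,0,-80],"dr": [0,0,0]},
  {"dp": [0,0,-120],"dr": [0,0,0]},
  {"dp": [-20,-20,-130],"dr": [0,0,0]},
  {"dp": [-120,-400,-130],"dr": [0,0,0]},
  {"dp": [-120,-400,-130],"dr": [0,0,0]},
  {"dp": [-120,-400,-130],"dr": [0,0,0]},
  {"dp": [-120,-400,-130],"dr": [0,0,0]},
  {"dp": [-120,-400,-130],"dr": [0,0,-2]},
  {"dp": [-120,-400,-130],"dr": [0,0,-4]},
])

```text
t: 17.03
tool_pos: [437.1, 95.6, 114.2]
tcp_rot: [3.106, 0.467, 0.001]
contact_force: [1.1, 1.2, 0.3]
opening: 0.999
```

```bash
python3 plan.py 396 267 100 0.44;python3 cyl.py wool_tin side,top 6 530 -160;  python3 - <<'E'
from h import *
for n in('side','top'):
    c=manip.read_camera(n); im=c['image'].copy(); save(c,'g12'+n)
    im=im[140:280,200:400] if n=='side' else im[110:270,330:530]
    cv2.imwrite(f'pics/g12z{n}.png',cv2.resize(im,None,fx=3.5,fy=3.5,interpolation=2)[:,:,::-1])
E
```

```text
cur [437.06  95.64 114.23] jawyaw -2.8428230449378216 q [ 0.34  0.29 -0.71  2.11  0.26  0.83 -1.79] F [1.06 1.16 0.32] op 0.999 t 17.03
-> [396.0, 267.0, 100.0] dp [  11.2 -175.9   14.1] dr [ 0.01 -0.01 -1.62] rows 5.0
wool_tin side p 0.57 xy [ 531.2 -167.6] area 376 407
wool_tin top p 0.61 xy [ 534.5 -164.4] area 773 761
```

View pics/g12ztop.png

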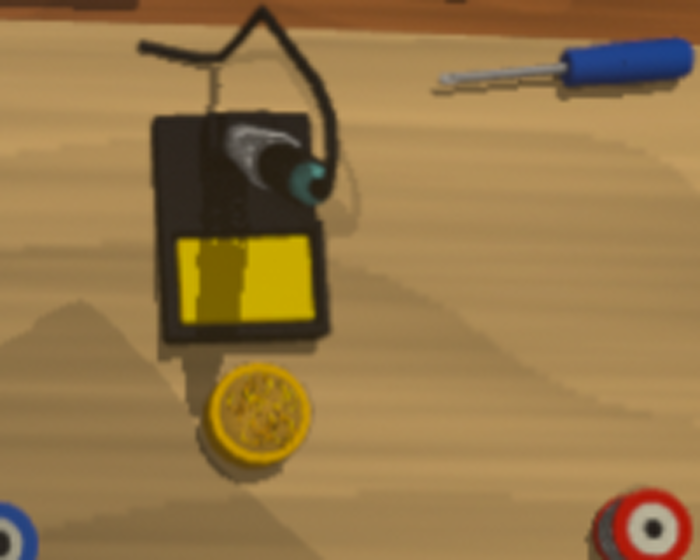

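View pics/g12zside.png

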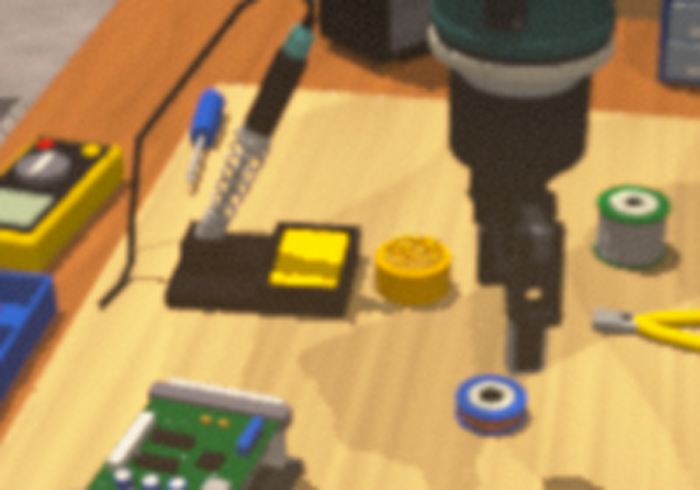

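Request:
step_arm([
  {"dp": [11,-176,14],"dr": [0,0,-1.6]},
  {"dp": [11,-176,14],"dr": [0,0,-1.6]},
  {"dp": [11,-176,14],"dr": [0,0,-1.6]},
  {"dp": [11,-176,14],"dr": [0,0,-1.6]},
  {"dp": [11,-176,14],"dr": [0,0,-1.6]},
  {"dp": [11,-176,14],"dr": [0,0,-1.6]},
  {"dp": [11,-176,14],"dr": [0,0,-1.6]},
])

```text
t: 17.92
tool_pos: [397.9, 265.1, 99.6]
tcp_rot: [3.068, 0.674, -0.001]
contact_force: [-0.8, 0.0, 0.4]
opening: 0.999
```

```bash
python3 plan.py 396 267 -15 0.44;python3 cyl.py flux_tin side,top 6 396 267
```

```text
cur [397.92 265.11  99.65] jawyaw -2.7091376176135333 q [-0.01  0.39 -0.76  2.04  0.36  0.84 -2.11] F [-0.82  0.02  0.45] op 0.999 t 17.92
-> [396.0, 267.0, -15.0] dp [ -0.9  -2.5 114.6] dr [ 0.    0.01 -0.09] rows 3.0
```

Request:
step_arm([
  {"dp": [-1,-2.5,40],"dr": [0,0,0]},
  {"dp": [-1,-2.5,75],"dr": [0,0,0]},
  {"dp": [-1,-2.5,100],"dr": [0,0,0]},
  {"dp": [-1,-2.5,112],"dr": [0,0,0]},
  {"dp": [-1,-2.5,114.5],"dr": [0,0,0]},
  {"dp": [-1,-2.5,114.5],"dr": [0,0,0]},
])

```text
t: 18.62
tool_pos: [395.8, 267.4, -14.3]
tcp_rot: [3.068, 0.674, -0.001]
contact_force: [0.3, -0.2, -0.2]
opening: 1.0
```

Request:
step_arm([
  {"dp": [0,0,0],"dr": [0,0,0]},
  {"dp": [0,0,0],"dr": [0,0,0]},
  {"dp": [0,0,0],"dr": [0,0,0]},
  {"dp": [0,0,0],"dr": [0,0,0]},
  {"dp": [0,0,0],"dr": [0,0,0]},
  {"dp": [0,0,0],"dr": [0,0,0]},
], claw=1)

```text
t: 19.12
tool_pos: [396.4, 267.7, -13.4]
tcp_rot: [3.068, 0.675, 0.003]
contact_force: [-1.5, -3.1, 11.8]
opening: 0.572
```

Request:
step_arm([
  {"dp": [0,0,-10],"dr": [0,0,0]},
  {"dp": [0,0,-40],"dr": [0,0,0]},
  {"dp": [0,0,-80],"dr": [0,0,0]},
  {"dp": [0,0,-115],"dr": [0,0,0]},
  {"dp": [0,0,-115],"dr": [0,0,0]},
])

```text
t: 19.53
tool_pos: [397.7, 269.4, 106.8]
tcp_rot: [-3.066, -0.676, -0.012]
contact_force: [1.4, 0.1, 0.3]
opening: 0.568
```

```bash
python3 plan.py 560 -28 105 0;python3 - <<'E'
from h import *
for n in('side',):
    c=manip.read_camera(n); im=c['image'].copy()
    im=im[240:400,240:440]
    cv2.imwrite(f'pics/g13z{n}.png',cv2.resize(im,None,fx=3.5,fy=3.5,interpolation=2)[:,:,::-1])
E
```

```text
cur [397.68 269.45 106.75] jawyaw -2.7077368633807333 q [-0.    0.38 -0.78  2.04  0.36  0.85 -2.12] F [1.38 0.12 0.31] op 0.568 t 19.53
-> [560.0, -28.0, 105.0] dp [ 22.2 338.1   1.9] dr [-0.02 -0.09  4.97] rows 9.0
```

View pics/g13zside.png

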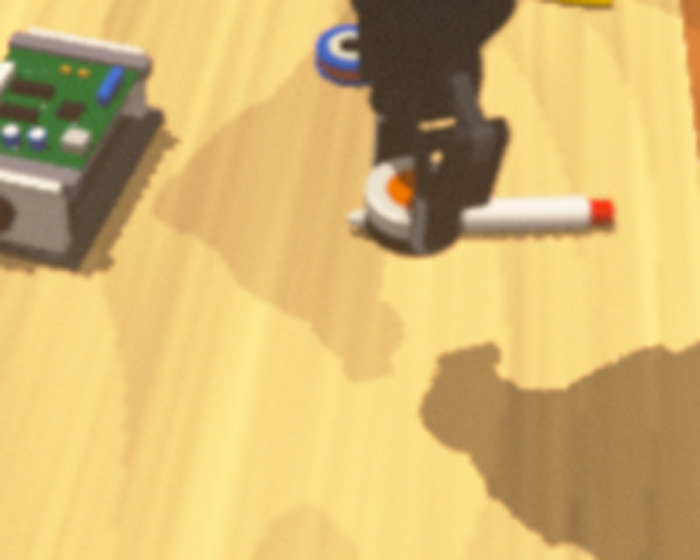

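Request:
step_arm([
  {"dp": [22,338,2],"dr": [0,0,5]},
  {"dp": [22,338,2],"dr": [0,0,5]},
  {"dp": [22,338,2],"dr": [0,0,5]},
  {"dp": [22,338,2],"dr": [0,0,5]},
  {"dp": [22,338,2],"dr": [0,0,5]},
  {"dp": [22,338,2],"dr": [0,0,5]},
  {"dp": [22,338,2],"dr": [0,0,5]},
  {"dp": [22,338,2],"dr": [0,0,5]},
  {"dp": [22,338,2],"dr": [0,0,5]},
  {"dp": [22,338,2],"dr": [0,0,5]},
])

```text
t: 20.42
tool_pos: [557.8, -33.2, 97.8]
tcp_rot: [3.141, -0.012, -0.001]
contact_force: [-0.6, -0.0, -0.6]
opening: 0.571
```

```bash
python3 plan.py 633.5 -28.5 105 0
```

```text
cur [557.83 -33.16  97.81] jawyaw 3.133918823732518 q [ 0.44  0.48 -0.55  1.86  0.32  0.89 -1.84] F [-0.61 -0.02 -0.58] op 0.571 t 20.42
-> [633.5, -28.5, 105.0] dp [75.6 -5.2 -7.3] dr [ 0.    0.01 -0.09] rows 2.0
```

Request:
step_arm([
  {"dp": [40,-5,-5],"dr": [0,0,0]},
  {"dp": [75.6,-5,-5],"dr": [0,0,0]},
  {"dp": [75.6,-5,-5],"dr": [0,0,0]},
  {"dp": [75.6,-5,-5],"dr": [0,0,0]},
])

```text
t: 20.75
tool_pos: [633.4, -23.7, 102.7]
tcp_rot: [-3.14, 0.003, 0.001]
contact_force: [-1.2, 0.4, -1.5]
opening: 0.569
```

```bash
python3 plan.py 633.5 -28.5 -12 0
```

```text
cur [633.41 -23.75 102.72] jawyaw 3.1398580985414486 q [ 0.37  0.6  -0.53  1.66  0.35  0.98 -1.85] F [-1.16  0.38 -1.47] op 0.569 t 20.75
-> [633.5, -28.5, -12.0] dp [  0.2   4.9 114.7] dr [-0.01  0.01 -0.02] rows 3.0
```

Request:
step_arm([
  {"dp": [0,2,40],"dr": [0,0,0]},
  {"dp": [0,2,75],"dr": [0,0,0]},
  {"dp": [0,2,100],"dr": [0,0,0]},
  {"dp": [0,2,108],"dr": [0,0,0]},
  {"dp": [0,2,108],"dr": [0,0,0]},
  {"dp": [0,2,108],"dr": [0,0,0]},
])

```text
t: 21.25
tool_pos: [633.2, -26.7, -3.4]
tcp_rot: [-3.141, 0.004, -0.001]
contact_force: [-0.0, -0.0, -0.6]
opening: 0.571
```

```bash
python3 plan.py 633.5 -28.5 -13 0;python3 - <<'E'
from h import *
for n in('side',):
    c=manip.read_camera(n); im=c['image'].copy()
    im=im[160:300,200:400]
    cv2.imwrite(f'pics/g14z{n}.png',cv2.resize(im,None,fx=3.5,fy=3.5,interpolation=2)[:,:,::-1])
E
```

```text
cur [633.2  -26.66  -3.42] jawyaw 3.1391552611672178 q [ 0.33  0.73 -0.47  1.71  0.43  0.8  -1.91] F [-0.02 -0.02 -0.56] op 0.571 t 21.25
-> [633.5, -28.5, -13.0] dp [0.3 1.8 9.6] dr [-0.   -0.   -0.03] rows 1.0
```

View pics/g14zside.png

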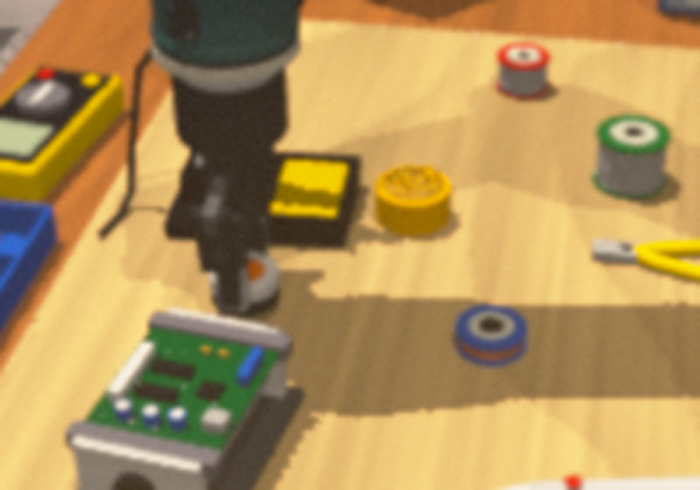

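Request:
step_arm([
  {"dp": [3,1.8,4],"dr": [0,0,0]},
  {"dp": [4,1.8,8],"dr": [0,0,0]},
  {"dp": [4,1.8,9.5],"dr": [0,0,0]},
  {"dp": [4,1.8,9.5],"dr": [0,0,0]},
])

```text
t: 21.63
tool_pos: [637.9, -29.4, -13.3]
tcp_rot: [3.141, -0.005, 0.002]
contact_force: [-0.3, -2.0, 4.9]
opening: 0.567
```

Request:
step_arm([
  {"dp": [0,0,0],"dr": [0,0,0]},
  {"dp": [0,0,0],"dr": [0,0,0]},
  {"dp": [0,0,0],"dr": [0,0,0]},
  {"dp": [0,0,0],"dr": [0,0,0]},
  {"dp": [0,0,0],"dr": [0,0,0]},
  {"dp": [0,0,0],"dr": [0,0,0]},
], claw=0)

```text
t: 22.13
tool_pos: [637.0, -29.0, -14.1]
tcp_rot: [-3.141, 0.005, 0.0]
contact_force: [0.1, 0.2, 0.2]
opening: 0.999
```

Request:
step_arm([
  {"dp": [0,0,-40],"dr": [0,0,0]},
  {"dp": [0,0,-80],"dr": [0,0,0]},
  {"dp": [0,0,-120],"dr": [0,0,0]},
  {"dp": [-20,0,-130],"dr": [0,0,0]},
  {"dp": [-60,0,-130],"dr": [0,0,0]},
  {"dp": [-100,0,-130],"dr": [0,0,0]},
  {"dp": [-140,0,-130],"dr": [0,0,0]},
  {"dp": [-180,20,-130],"dr": [0,0,0]},
  {"dp": [-200,50,-130],"dr": [0,0,0]},
  {"dp": [-200,50,-130],"dr": [0,0,0]},
])

```text
t: 22.97
tool_pos: [432.5, -83.2, 115.7]
tcp_rot: [3.139, -0.013, -0.004]
contact_force: [0.9, -1.7, 0.5]
opening: 1.003
```

```bash
python3 cyl.py flux_tin side,top 6 630 -28;python3 plan.py 367.5 -247 110 1.44; python3 - <<'E'
from h import *
for n in('side','top'):
    c=manip.read_camera(n); im=c['image'].copy();save(c,'g15'+n)
E
```

```text
flux_tin side p 0.56 xy [636.1 -34.8] area 325 337
flux_tin top p 0.82 xy [638.6 -30.1] area 454 515
cur [437.62 -78.04 116.19] jawyaw 3.1387970312270763 q [ 0.64  0.26 -0.6   2.11  0.2   0.82 -1.65] F [-0.07  0.75 -0.11] op 1.004 t 23.17
-> [367.5, -247.0, 110.0] dp [-69.7 169.2   6.1] dr [  0.    -0.01 -16.53] rows 12.0
```

View pics/g15top.png

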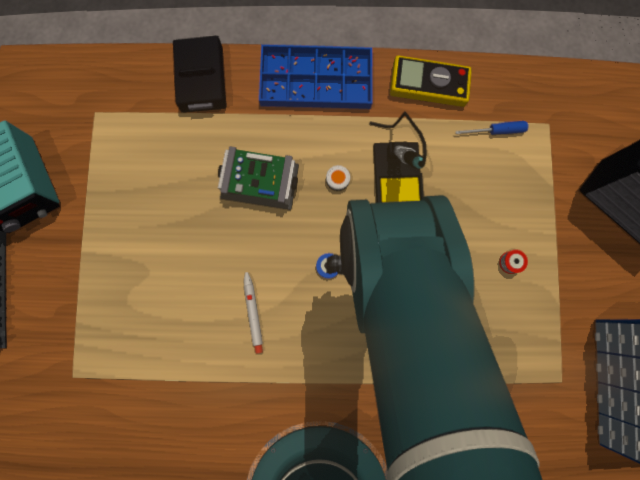

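View pics/g15side.png

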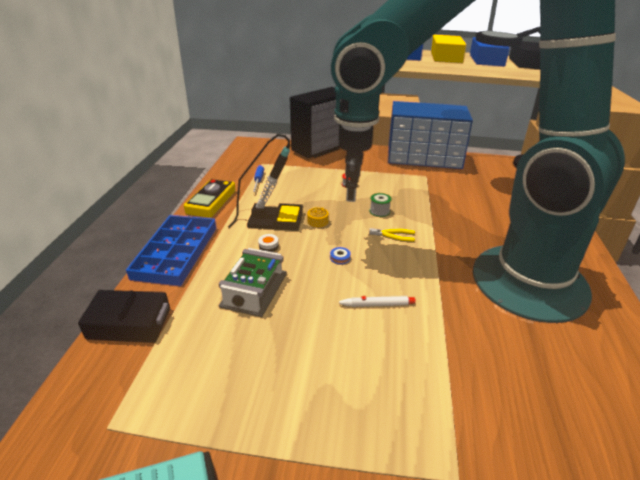

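Request:
step_arm([
  {"dp": [-70,169,6],"dr": [0,0,-16.5]},
  {"dp": [-70,169,6],"dr": [0,0,-16.5]},
  {"dp": [-70,169,6],"dr": [0,0,-16.5]},
  {"dp": [-70,169,6],"dr": [0,0,-16.5]},
  {"dp": [-70,169,6],"dr": [0,0,-16.5]},
  {"dp": [-70,169,6],"dr": [0,0,-16.5]},
  {"dp": [-70,169,6],"dr": [0,0,-16.5]},
  {"dp": [-70,169,6],"dr": [0,0,-16.5]},
  {"dp": [-70,169,6],"dr": [0,0,-16.5]},
  {"dp": [-70,169,6],"dr": [0,0,-16.5]},
])

```text
t: 24.1
tool_pos: [367.2, -246.7, 109.8]
tcp_rot: [-2.653, -1.682, -0.001]
contact_force: [-0.5, 0.2, -0.4]
opening: 0.997
```

Request:
step_arm([
  {"dp": [0,0,0],"dr": [0,0,-2.5]},
  {"dp": [0,0,0],"dr": [0,0,-2.5]},
  {"dp": [0,0,0],"dr": [0,0,-2.5]},
])

```text
t: 24.35
tool_pos: [367.1, -246.7, 109.8]
tcp_rot: [-2.455, -1.959, -0.001]
contact_force: [1.0, 0.3, -0.0]
opening: 0.999
```

```bash
python3 plan.py 367.5 -247 -5 1.44; python3 cyl.py spool_green side 6 367 -247;  python3 - <<'E'
from h import *
for n in('side','top'):
    c=manip.read_camera(n); im=c['image'].copy();save(c,'g16'+n)
    if n=='side':
        im=im[130:250,290:450]
        cv2.imwrite(f'pics/g16z{n}.png',cv2.resize(im,None,fx=4.5,fy=4.5,interpolation=2)[:,:,::-1])
E
```

```text
cur [ 367.15 -246.65  109.76] jawyaw -1.794686820085382 q [ 1.18  0.3  -0.74  2.12  0.27  0.82  0.05] F [ 0.99  0.3  -0.01] op 0.999 t 24.35
-> [367.5, -247.0, -5.0] dp [ -0.4   0.4 114.8] dr [ 0.   -0.01 -1.07] rows 3.0
spool_green side p 0.83 xy [ 365.5 -247.1] area 491 472
```

View pics/g16zside.png

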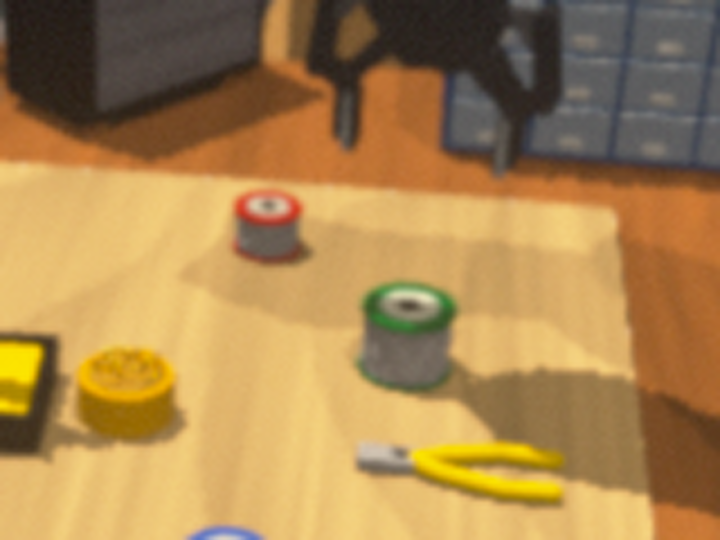

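Request:
step_arm([
  {"dp": [0,0,40],"dr": [0,0,-1]},
  {"dp": [0,0,75],"dr": [0,0,-1]},
  {"dp": [0,0,100],"dr": [0,0,-1]},
  {"dp": [0,0,113],"dr": [0,0,-1]},
  {"dp": [0,0,115],"dr": [0,0,-1]},
  {"dp": [0,0,115],"dr": [0,0,-1]},
])

```text
t: 25.05
tool_pos: [366.5, -246.7, -5.3]
tcp_rot: [-2.374, -2.056, 0.0]
contact_force: [0.4, 0.7, 0.5]
opening: 1.004
```

Request:
step_arm([
  {"dp": [0,0,0],"dr": [0,0,0]},
  {"dp": [0,0,0],"dr": [0,0,0]},
  {"dp": [0,0,0],"dr": [0,0,0]},
  {"dp": [0,0,0],"dr": [0,0,0]},
  {"dp": [0,0,0],"dr": [0,0,0]},
  {"dp": [0,0,0],"dr": [0,0,0]},
], claw=1, grip_force=60)

```text
t: 25.55
tool_pos: [367.0, -247.7, -3.7]
tcp_rot: [2.373, 2.055, -0.0]
contact_force: [-3.6, 2.7, 15.5]
opening: 0.685
```

```bash
python3 plan.py 367.5 -247 -5 1.44;   python3 - <<'E'
from h import *
for n in('side',):
    c=manip.read_camera(n); im=c['image'].copy();save(c,'g17'+n)
    if n=='side':
        im=im[130:250,290:450]
        cv2.imwrite(f'pics/g17z{n}.png',cv2.resize(im,None,fx=4.5,fy=4.5,interpolation=2)[:,:,::-1])
E
```

```text
cur [ 366.98 -247.74   -3.75] jawyaw -1.7140382823399838 q [ 1.04  0.51 -0.6   2.18  0.52  0.59 -0.09] F [-3.63  2.71 15.49] op 0.685 t 25.55
-> [367.5, -247.0, -5.0] dp [0.8 0.4 1.3] dr [ 0.02  0.02 -0.14] rows 1.0
```

View pics/g17zside.png

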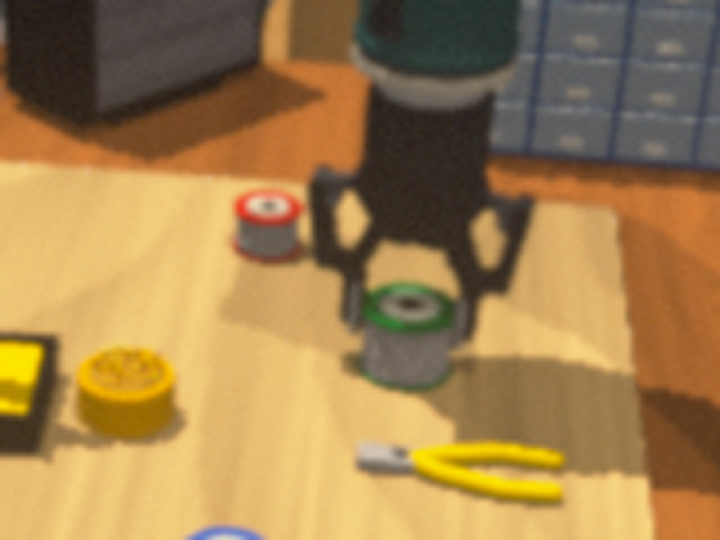

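Request:
step_arm([
  {"dp": [0,0,-10],"dr": [0,0,0]},
  {"dp": [0,0,-40],"dr": [0,0,0]},
  {"dp": [0,0,-80],"dr": [0,0,0]},
  {"dp": [0,0,-115],"dr": [0,0,0]},
  {"dp": [0,0,-115],"dr": [0,0,0]},
])

```text
t: 26.02
tool_pos: [368.8, -248.5, 116.1]
tcp_rot: [2.368, 2.053, 0.001]
contact_force: [1.2, -1.3, -2.1]
opening: 0.681
```

```bash
python3 plan.py 470 0 120 1.44; python3 plan.py 500 255 120 1.44;  python3 - <<'E'
from h import *
for n in('side',):
    c=manip.read_camera(n); im=c['image'].copy();save(c,'g18'+n)
    if n=='side':
        im=im[110:230,290:450]
        cv2.imwrite(f'pics/g18z{n}.png',cv2.resize(im,None,fx=4.5,fy=4.5,interpolation=2)[:,:,::-1])
E
```

```text
cur [ 368.85 -248.52  116.11] jawyaw -1.713324127174747 q [ 1.21  0.29 -0.78  2.11  0.28  0.83  0.12] F [ 1.17 -1.34 -2.09] op 0.681 t 26.02
-> [470.0, 0.0, 120.0] dp [260.3  64.8  -4.7] dr [ 0.07  0.06 -0.13] rows 7.0
cur [ 368.85 -248.52  116.11] jawyaw -1.713324127174747 q [ 1.21  0.29 -0.78  2.11  0.28  0.83  0.12] F [ 1.17 -1.34 -2.09] op 0.681 t 26.02
-> [500.0, 255.0, 120.0] dp [517.   58.3  -6. ] dr [ 0.07  0.06 -0.13] rows 13.0
```

View pics/g18zside.png

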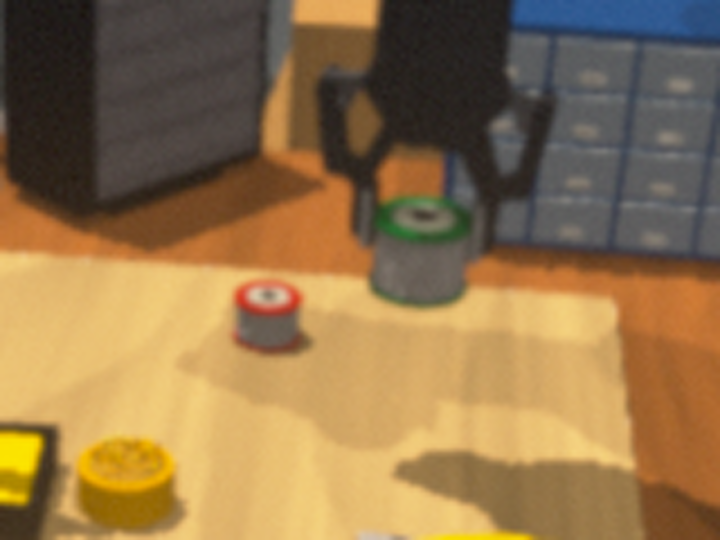

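Spool held straight. Move left along the front.

Request:
step_arm([
  {"dp": [260,65,0],"dr": [0,0,0]},
  {"dp": [260,65,0],"dr": [0,0,0]},
  {"dp": [260,65,0],"dr": [0,0,0]},
  {"dp": [260,65,0],"dr": [0,0,0]},
  {"dp": [260,65,0],"dr": [0,0,0]},
  {"dp": [260,65,0],"dr": [0,0,0]},
  {"dp": [260,65,0],"dr": [0,0,0]},
  {"dp": [517,58,0],"dr": [0,0,0]},
  {"dp": [517,58,0],"dr": [0,0,0]},
  {"dp": [517,58,0],"dr": [0,0,0]},
])

```text
t: 26.9
tool_pos: [481.5, 126.5, 109.6]
tcp_rot: [-2.375, -2.056, 0.001]
contact_force: [2.3, -0.4, -2.9]
opening: 0.681
```

```bash
python3 plan.py 500 259 116 1.44
```

```text
cur [481.55 126.48 109.59] jawyaw -1.7145904289940912 q [ 0.38  0.44 -0.84  1.99  0.42  0.9  -0.83] F [ 2.33 -0.45 -2.94] op 0.681 t 26.9
-> [500.0, 259.0, 116.0] dp [133.8  -0.7  -6.5] dr [-0.01  0.01 -0.15] rows 4.0
```

Request:
step_arm([
  {"dp": [134,0,-6],"dr": [0,0,-0.15]},
  {"dp": [134,0,-6],"dr": [0,0,-0.15]},
  {"dp": [134,0,-6],"dr": [0,0,-0.15]},
  {"dp": [140,20,-6],"dr": [0,0,-0.15]},
  {"dp": [154,144,-6],"dr": [0,0,-0.15]},
  {"dp": [154,144,-6],"dr": [0,0,-0.15]},
  {"dp": [154,144,-6],"dr": [0,0,-0.15]},
  {"dp": [154,144,-6],"dr": [0,0,-0.15]},
  {"dp": [154,144,-6],"dr": [0,0,-0.15]},
])

```text
t: 27.65
tool_pos: [647.4, 256.2, 114.2]
tcp_rot: [-2.362, -2.069, 0.002]
contact_force: [-1.3, -0.2, -3.1]
opening: 0.683
```

Request:
step_arm([
  {"dp": [0,0,10],"dr": [0,0,0]},
  {"dp": [0,0,10],"dr": [0,0,0]},
])

```text
t: 27.82
tool_pos: [644.8, 256.8, 103.8]
tcp_rot: [-2.359, -2.074, 0.004]
contact_force: [-1.0, -0.5, -3.6]
opening: 0.681
```

```bash
python3 plan.py 646.3 259 5 1.44;  python3 - <<'E'
from h import *
for n in('side',):
    c=manip.read_camera(n); im=c['image'].copy();save(c,'g19'+n)
    if n=='side':
        im=im[200:340,150:330]
        cv2.imwrite(f'pics/g19z{n}.png',cv2.resize(im,None,fx=4,fy=4,interpolation=2)[:,:,::-1])
E
```

```text
cur [644.77 256.82 103.81] jawyaw -1.6992660821388132 q [ 0.05  0.76 -0.75  1.48  0.55  1.12 -0.93] F [-0.98 -0.47 -3.55] op 0.681 t 27.82
-> [646.3, 259.0, 5.0] dp [ 2.5  1.5 98.8] dr [-0.03  0.02  0.03] rows 3.0
```

View pics/g19zside.png

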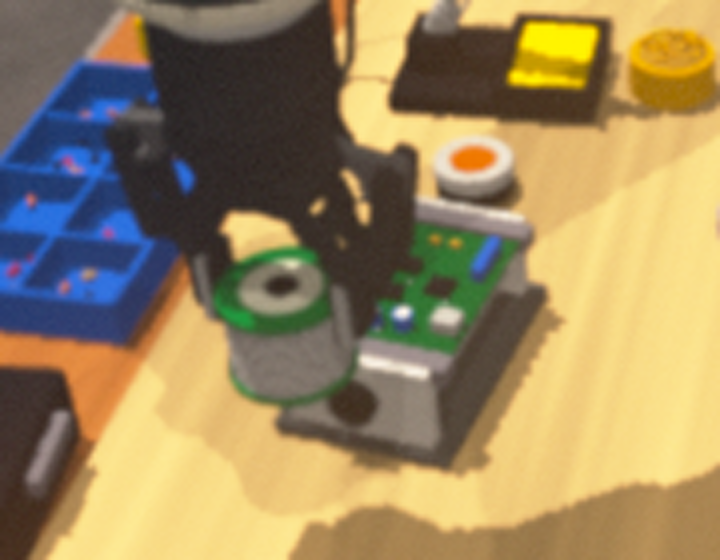

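Request:
step_arm([
  {"dp": [2.5,1.5,40],"dr": [0,0,0]},
  {"dp": [2.5,1.5,70],"dr": [0,0,0]},
  {"dp": [2.5,1.5,90],"dr": [0,0,0]},
  {"dp": [2.5,1.5,96],"dr": [0,0,0]},
  {"dp": [2.5,1.5,96],"dr": [0,0,0]},
  {"dp": [2.5,1.5,96],"dr": [0,0,0]},
])

```text
t: 28.37
tool_pos: [648.6, 259.8, 11.3]
tcp_rot: [2.36, 2.073, 0.002]
contact_force: [0.5, 0.7, -2.0]
opening: 0.682
```

```bash
python3 plan.py 646.3 259 -3 1.44; python3 cyl.py spool_green side,top 16 646 259;  python3 - <<'E'
from h import *
for n in('side','top'):
    c=manip.read_camera(n); im=c['image'].copy();save(c,'g20'+n)
    if n=='side':
        im=im[200:340,150:330]
        cv2.imwrite(f'pics/g20z{n}.png',cv2.resize(im,None,fx=4,fy=4,interpolation=2)[:,:,::-1])
E
```

```text
cur [648.59 259.81  11.28] jawyaw -1.7001248851948816 q [ 0.02  0.87 -0.69  1.52  0.62  0.98 -0.98] F [ 0.54  0.69 -2.  ] op 0.682 t 28.37
-> [646.3, 259.0, -3.0] dp [-1.1 -2.2 14.3] dr [ 0.01 -0.01  0.02] rows 1.0
spool_green side p 0.62 xy [652.7 258.7] area 848 1054
spool_green side p 0.18 xy [327.6 -92.2] area 331 607
```

View pics/g20zside.png

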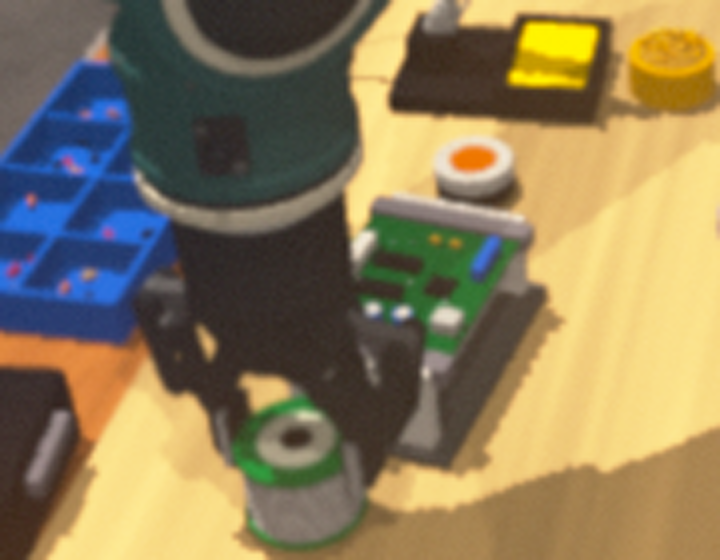

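Request:
step_arm([
  {"dp": [-1,-2.5,6],"dr": [0,0,0]},
  {"dp": [-1,-2.5,10],"dr": [0,0,0]},
  {"dp": [-1,-2.5,12.5],"dr": [0,0,0]},
  {"dp": [-1,-2.5,13.5],"dr": [0,0,0]},
  {"dp": [-1,-2.5,13.5],"dr": [0,0,0]},
])

```text
t: 29.08
tool_pos: [645.6, 258.6, -3.5]
tcp_rot: [-2.361, -2.073, 0.001]
contact_force: [-3.7, -0.5, 4.1]
opening: 0.679
```

```bash
python3 plan.py 646.3 259 -3 1.44; python3 cyl.py spool_green side,top 6 646 259;  python3 - <<'E'
from h import *
for n in('side',):
    c=manip.read_camera(n); im=c['image'].copy()
    if n=='side':
        im=im[220:360,150:330]
        cv2.imwrite(f'pics/g21z{n}.png',cv2.resize(im,None,fx=4,fy=4,interpolation=2)[:,:,::-1])
E
```

```text
cur [645.59 258.63  -3.5 ] jawyaw -1.7003497477493303 q [ 0.01  0.88 -0.68  1.53  0.63  0.96 -0.99] F [-3.65 -0.52  4.06] op 0.679 t 29.08
-> [646.3, 259.0, -3.0] dp [ 0.5  0.7 -0.5] dr [-0.    0.    0.01] rows 1.0
spool_green side p 0.97 xy [647.2 262.4] area 830 1049
```

View pics/g21zside.png

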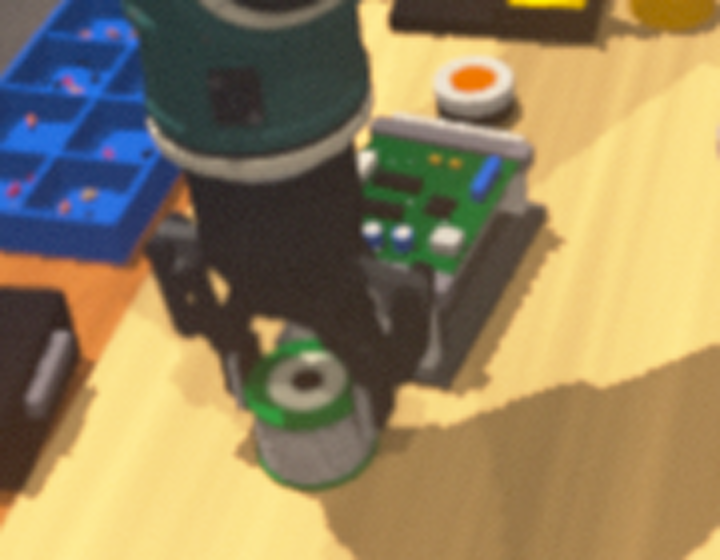

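Request:
step_arm([
  {"dp": [0,0,0],"dr": [0,0,0]},
  {"dp": [0,0,0],"dr": [0,0,0]},
  {"dp": [0,0,0],"dr": [0,0,0]},
  {"dp": [0,0,0],"dr": [0,0,0]},
  {"dp": [0,0,0],"dr": [0,0,0]},
  {"dp": [0,0,0],"dr": [0,0,0]},
], claw=0)

```text
t: 29.83
tool_pos: [645.8, 258.7, -3.5]
tcp_rot: [-2.361, -2.073, -0.0]
contact_force: [-0.0, 0.3, -0.1]
opening: 1.0
```

Request:
step_arm([
  {"dp": [0,0,-40],"dr": [0,0,0]},
  {"dp": [0,0,-80],"dr": [0,0,0]},
  {"dp": [0,0,-120],"dr": [0,0,0]},
  {"dp": [0,-40,-120],"dr": [0,0,0]},
  {"dp": [-20,-80,-120],"dr": [0,0,0]},
  {"dp": [-40,-120,-120],"dr": [0,0,0]},
  {"dp": [-60,-150,-120],"dr": [0,0,0]},
  {"dp": [-100,-170,-120],"dr": [0,0,0]},
  {"dp": [-140,-180,-120],"dr": [0,0,0]},
  {"dp": [-180,-180,-120],"dr": [0,0,0]},
])

```text
t: 30.67
tool_pos: [441.6, 103.9, 116.4]
tcp_rot: [2.357, 2.076, -0.001]
contact_force: [2.5, -0.8, 0.8]
opening: 1.002
```

```bash
python3 plan.py 469 -394 120 0.5; python3 cyl.py spool_green side,top 6 646 259;  python3 - <<'E'
from h import *
for n in('side','top'):
    c=manip.read_camera(n); im=c['image'].copy();save(c,'g22'+n)
E
```

```text
cur [441.65 103.94 116.41] jawyaw -1.697385849491746 q [ 0.48  0.35 -0.9   2.08  0.36  0.87 -0.76] F [ 2.53 -0.82  0.82] op 1.002 t 30.67
-> [469.0, -394.0, 120.0] dp [-490.5   90.    -3. ] dr [ 0.01  0.01 10.82] rows 12.0
spool_green side p 0.71 xy [645.  259.7] area 1005 1044
```

View pics/g22side.png

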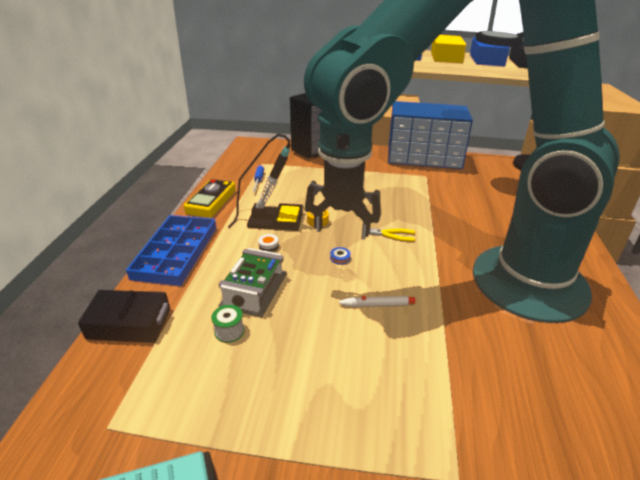

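View pics/g22top.png

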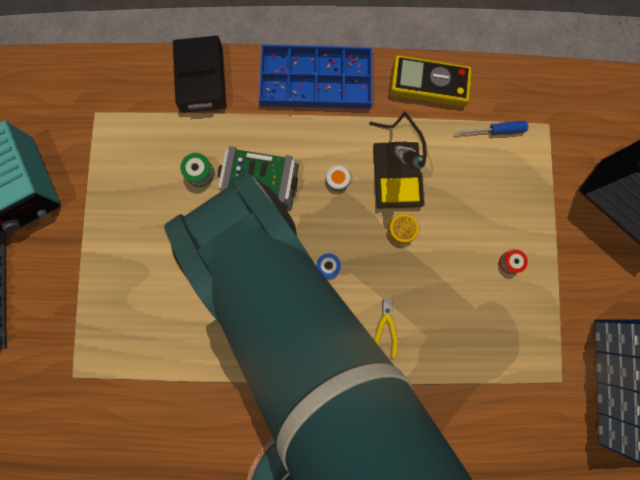

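Request:
step_arm([
  {"dp": [-490,90,-2],"dr": [0,0,0]},
  {"dp": [-490,90,-2],"dr": [0,0,0]},
  {"dp": [-490,90,-2],"dr": [0,0,0]},
  {"dp": [-490,90,-2],"dr": [0,0,0]},
  {"dp": [-490,90,-2],"dr": [0,0,0]},
  {"dp": [-490,90,-2],"dr": [0,0,0]},
  {"dp": [-490,90,-2],"dr": [0,0,0]},
  {"dp": [-490,90,-2],"dr": [0,0,0]},
  {"dp": [-490,90,-2],"dr": [0,0,0]},
  {"dp": [-490,90,-2],"dr": [0,0,0]},
])

```text
t: 31.8
tool_pos: [466.9, -312.4, 118.0]
tcp_rot: [-2.358, -2.076, -0.001]
contact_force: [0.7, 0.1, 0.7]
opening: 1.002
```

```bash
python3 plan.py 469 -394 116 1.44; python3 cyl.py spool_green top 6 646 259;python3 cyl.py spool_red side,top 6 469 -394
```

```text
cur [ 466.85 -312.4   117.97] jawyaw -1.6980157361632033 q [ 1.1   0.5  -0.73  1.83  0.4   0.96  0.07] F [0.67 0.07 0.73] op 1.002 t 31.8
-> [469.0, -394.0, 116.0] dp [-80.7  12.5   1.9] dr [ 0.   -0.    0.04] rows 2.0
spool_green top p 0.71 xy [647.3 258.2] area 856 882
spool_red side p 0.66 xy [ 466.5 -402.8] area 229 221
spool_red top p 0.5 xy [ 475.4 -372.4] area 78 551
```

Request:
step_arm([
  {"dp": [-81.5,11.5,2],"dr": [0,0,0]},
  {"dp": [-81.5,11.5,2],"dr": [0,0,0]},
  {"dp": [-81.5,11.5,2],"dr": [0,0,0]},
  {"dp": [-81.5,11.5,40],"dr": [0,0,0]},
  {"dp": [-81.5,11.5,60],"dr": [0,0,0]},
  {"dp": [-81.5,11.5,60],"dr": [0,0,0]},
])

```text
t: 32.6
tool_pos: [465.7, -391.0, 54.5]
tcp_rot: [-2.354, -2.072, 0.0]
contact_force: [0.0, 0.7, -1.1]
opening: 1.0
```

```bash
python3 plan.py 468.5 -395 -8 1.44;python3 - <<'E'
from h import *
for n in('side','top'):
    c=manip.read_camera(n); im=c['image'].copy();save(c,'g23'+n)
    if n=='side':
        im=im[90:220,270:430]
        cv2.imwrite(f'pics/g23z{n}.png',cv2.resize(im,None,fx=4.5,fy=4.5,interpolation=2)[:,:,::-1])
E
```

```text
cur [ 465.69 -391.05   54.47] jawyaw -1.698044435245871 q [ 1.13  0.66 -0.65  1.75  0.49  0.91  0.14] F [ 0.05  0.65 -1.14] op 1.0 t 32.6
-> [468.5, -395.0, -8.0] dp [-3.8  3.6 62.4] dr [-0.05 -0.04  0.04] rows 2.0
```

View pics/g23zside.png

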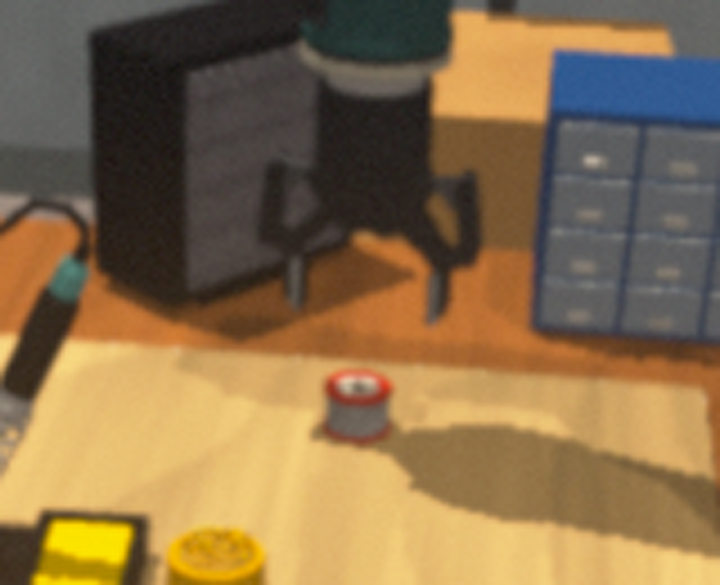

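Request:
step_arm([
  {"dp": [-2.5,2,30],"dr": [0,0,0]},
  {"dp": [-2.5,2,50],"dr": [0,0,0]},
  {"dp": [-2.5,2,60],"dr": [0,0,0]},
  {"dp": [-2.5,2,61],"dr": [0,0,0]},
  {"dp": [-2.5,2,61],"dr": [0,0,0]},
])

```text
t: 33.12
tool_pos: [469.2, -396.4, -1.7]
tcp_rot: [2.359, 2.073, 0.001]
contact_force: [0.0, -0.3, 0.2]
opening: 0.997
```

Request:
step_arm([
  {"dp": [0,0,0],"dr": [0,0,0]},
  {"dp": [0,0,0],"dr": [0,0,0]},
  {"dp": [0,0,0],"dr": [0,0,0]},
  {"dp": [0,0,0],"dr": [0,0,0]},
  {"dp": [0,0,0],"dr": [0,0,0]},
  {"dp": [0,0,0],"dr": [0,0,0]},
], claw=1, grip_force=40)

```text
t: 33.62
tool_pos: [468.8, -397.0, -1.6]
tcp_rot: [2.36, 2.072, -0.0]
contact_force: [-3.1, 1.4, 12.5]
opening: 0.543
```

```bash
python3 plan.py 468.5 -395 -8 1.44;python3 - <<'E'
from h import *
for n in('side',):
    c=manip.read_camera(n); im=c['image'].copy()
    if n=='side':
        im=im[90:220,270:430]
        cv2.imwrite(f'pics/g24z{n}.png',cv2.resize(im,None,fx=4.5,fy=4.5,interpolation=2)[:,:,::-1])
E
```

```text
cur [ 468.85 -396.97   -1.6 ] jawyaw -1.7005307668011433 q [ 1.09  0.74 -0.6   1.76  0.55  0.82  0.1 ] F [-3.06  1.43 12.55] op 0.543 t 33.62
-> [468.5, -395.0, -8.0] dp [ 1.9 -0.6  6.4] dr [0.01 0.01 0.01] rows 1.0
```

View pics/g24zside.png

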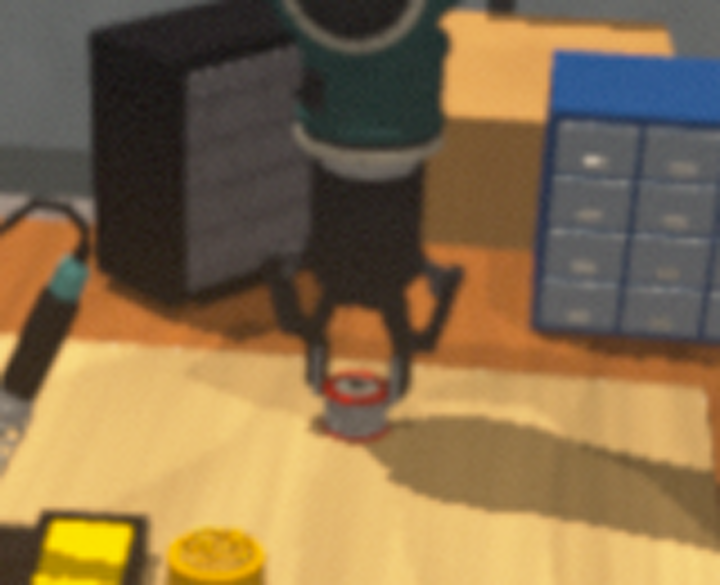

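Request:
step_arm([
  {"dp": [0,0,-10],"dr": [0,0,0]},
  {"dp": [0,0,-40],"dr": [0,0,0]},
  {"dp": [0,0,-80],"dr": [0,0,0]},
  {"dp": [0,0,-120],"dr": [0,0,0]},
  {"dp": [0,0,-120],"dr": [0,0,0]},
])

```text
t: 34.08
tool_pos: [471.5, -398.1, 125.3]
tcp_rot: [2.353, 2.067, 0.002]
contact_force: [0.9, 0.2, -0.6]
opening: 0.541
```

```bash
python3 plan.py 450 0 120 1.44;python3 plan.py 490 240 120 1.44;python3 - <<'E'
from h import *
for n in('side',):
    c=manip.read_camera(n); im=c['image'].copy()
    if n=='side':
        im=im[80:210,270:430]
        cv2.imwrite(f'pics/g25z{n}.png',cv2.resize(im,None,fx=4.5,fy=4.5,interpolation=2)[:,:,::-1])
E
```

```text
cur [ 471.47 -398.06  125.26] jawyaw -1.7000632262663116 q [ 1.16  0.58 -0.7   1.7   0.43  1.02  0.19] F [ 0.87  0.19 -0.56] op 0.541 t 34.08
-> [450.0, 0.0, 120.0] dp [392.  -72.6   2.7] dr [0.09 0.06 0.02] rows 10.0
cur [ 471.47 -398.06  125.26] jawyaw -1.7000632262663116 q [ 1.16  0.58 -0.7   1.7   0.43  1.02  0.19] F [ 0.87  0.19 -0.56] op 0.541 t 34.08
-> [490.0, 240.0, 120.0] dp [635.1 -63.9   1.5] dr [0.09 0.06 0.02] rows 16.0
```

View pics/g25zside.png

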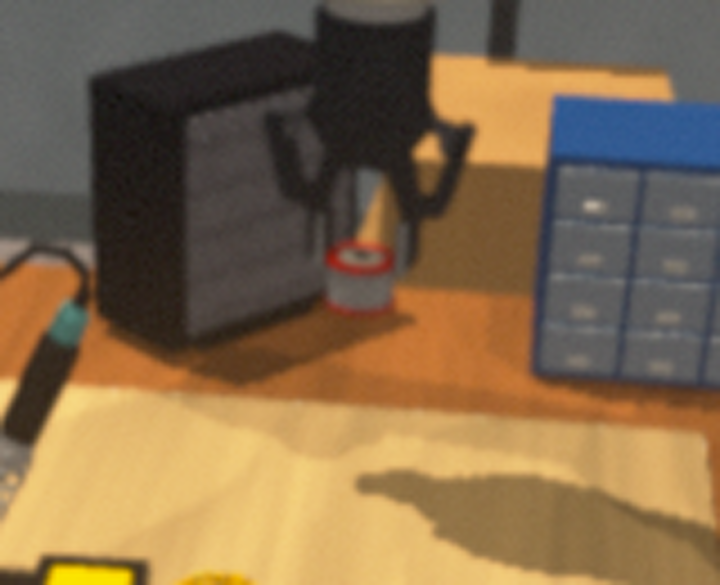

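Held level. Travel back.

Request:
step_arm([
  {"dp": [392,-72,0],"dr": [0,0,0]},
  {"dp": [392,-72,0],"dr": [0,0,0]},
  {"dp": [392,-72,0],"dr": [0,0,0]},
  {"dp": [392,-72,0],"dr": [0,0,0]},
  {"dp": [392,-72,0],"dr": [0,0,0]},
  {"dp": [392,-72,0],"dr": [0,0,0]},
  {"dp": [392,-72,0],"dr": [0,0,0]},
  {"dp": [392,-72,0],"dr": [0,0,0]},
  {"dp": [392,-72,0],"dr": [0,0,0]},
  {"dp": [635,-64,0],"dr": [0,0,0]},
])

```text
t: 34.97
tool_pos: [453.1, 20.6, 117.1]
tcp_rot: [2.361, 2.073, -0.002]
contact_force: [2.2, -0.8, -1.0]
opening: 0.54
```

Request:
step_arm([
  {"dp": [220,20,0],"dr": [0,0,0]},
  {"dp": [220,20,0],"dr": [0,0,0]},
  {"dp": [220,20,0],"dr": [0,0,0]},
  {"dp": [220,20,0],"dr": [0,0,0]},
  {"dp": [220,20,0],"dr": [0,0,0]},
  {"dp": [220,20,0],"dr": [0,0,0]},
])

```text
t: 35.47
tool_pos: [502.5, 241.0, 117.3]
tcp_rot: [-2.354, -2.077, -0.003]
contact_force: [-1.2, 0.6, -1.5]
opening: 0.538
```

```bash
python3 plan.py 500 250 120 1.44;python3 plan.py 646 255 120 1.44
```

```text
cur [502.51 240.96 117.32] jawyaw -1.6954798791581274 q [ 0.15  0.53 -0.84  1.84  0.47  0.98 -1.02] F [-1.19  0.62 -1.47] op 0.538 t 35.47
-> [500.0, 250.0, 120.0] dp [ 8.7 -3.6 -2.7] dr [-0.01 -0.03  0.07] rows 1.0
cur [502.51 240.96 117.32] jawyaw -1.6954798791581274 q [ 0.15  0.53 -0.84  1.84  0.47  0.98 -1.02] F [-1.19  0.62 -1.47] op 0.538 t 35.47
-> [646.0, 255.0, 120.0] dp [ 31.8 140.6  -2.7] dr [-0.01 -0.03  0.07] rows 4.0
```

Request:
step_arm([
  {"dp": [33,140,-3],"dr": [0,0,0]},
  {"dp": [33,140,-3],"dr": [0,0,0]},
  {"dp": [33,140,-3],"dr": [0,0,0]},
  {"dp": [33,140,-3],"dr": [0,0,0]},
  {"dp": [33,140,-3],"dr": [0,0,0]},
  {"dp": [33,140,-3],"dr": [0,0,0]},
])

```text
t: 35.97
tool_pos: [646.1, 249.4, 119.1]
tcp_rot: [-2.36, -2.072, 0.002]
contact_force: [-1.0, 0.5, -0.6]
opening: 0.538
```

Request:
step_arm([
  {"dp": [0,0,30],"dr": [0,0,0]},
  {"dp": [0,0,50],"dr": [0,0,0]},
  {"dp": [0,0,50],"dr": [0,0,0]},
  {"dp": [0,0,50],"dr": [0,0,0]},
])

```text
t: 36.3
tool_pos: [645.1, 249.2, 70.0]
tcp_rot: [-2.359, -2.073, 0.003]
contact_force: [0.0, 0.0, -0.6]
opening: 0.541
```

```bash
python3 plan.py 646 257 45 1.44; python3 - <<'E'
from h import *
from m2 import sil,moments
np.set_printoptions(precision=1,suppress=True)
c=manip.read_camera('side'); s=manip.observe(); z=s['tool_pos'][2]+1.6+6
im=c['image'].copy(); 
R=manip.regions_of('spool_red',c)
for x in R[:1]:
    v,u=np.nonzero(x['mask']); print('mask',u.mean(),v.mean(),len(u),u.min(),u.max(),v.min(),v.max())
p=s['tool_pos']
H=sil(c,p[0],p[1],z,24,32); print('pred',moments(c,[p[0],p[1],z],24,32),H.min(0),H.max(0))
G=sil(c,646,259,6,30,45)
o=cv2.resize(im[200:340,150:330],None,fx=4,fy=4,interpolation=2)
for K in(H,G): cv2.polylines(o,[((K-[150,200]+.5)*4-.5).round().astype(int)],True,(255,0,255),1)
cv2.imwrite('pics/g26.png',o[:,:,::-1])
for n in ('top',):
    c=manip.read_camera(n); o=c['image'][120:260,150:330]; cv2.imwrite('pics/g26t.png',cv2.resize(o,None,fx=4,fy=4)[:,:,::-1])
E
```

```text
cur [645.06 249.24  69.98] jawyaw -1.6997632675343444 q [ 0.06  0.79 -0.73  1.51  0.58  1.06 -0.94] F [ 0.01  0.01 -0.64] op 0.541 t 36.3
-> [646.0, 257.0, 45.0] dp [ 7.8 -0.  25. ] dr [-0.02  0.01  0.02] rows 1.0
mask 224.1283783783784 296.8614864864865 592 212 238 282 311
pred (array([224.7, 295. ]), 672.6717587241437) [210.7 280.1] [238.4 310. ]
```

View pics/g26.png

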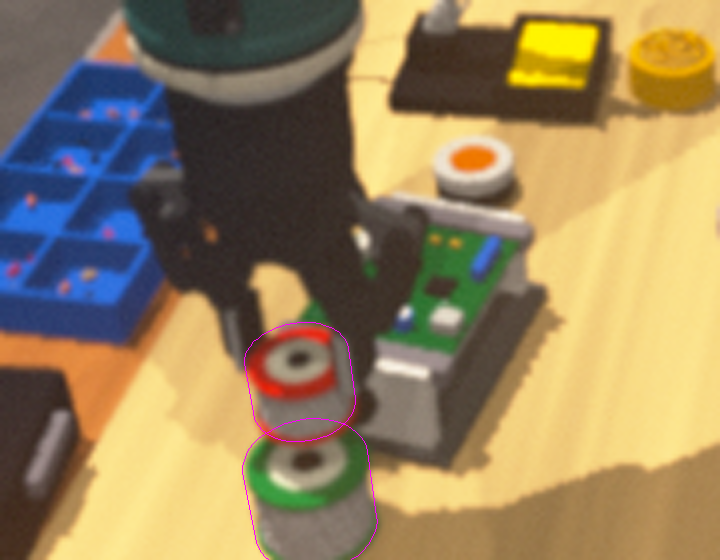

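View pics/g26t.png

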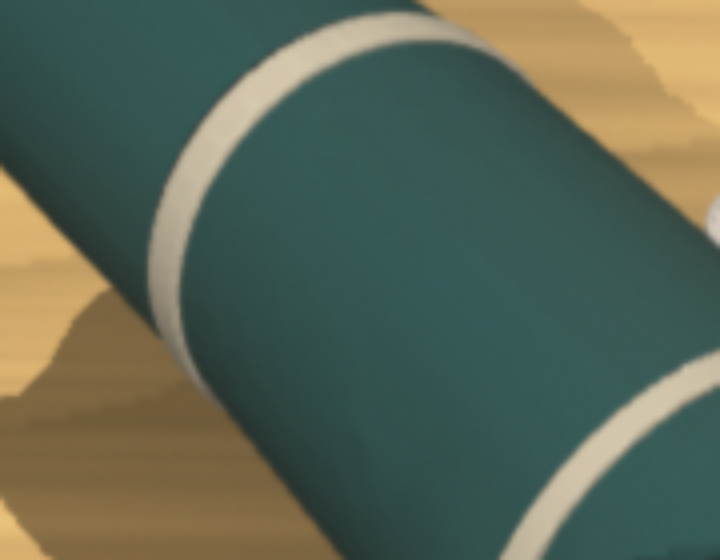

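Request:
step_arm([
  {"dp": [7.3,0,0],"dr": [0,0,0]},
  {"dp": [7.3,0,8],"dr": [0,0,0]},
  {"dp": [7.3,0,16],"dr": [0,0,0]},
  {"dp": [7.3,0,21],"dr": [0,0,0]},
  {"dp": [7.3,0,21],"dr": [0,0,0]},
  {"dp": [7.3,0,21],"dr": [0,0,0]},
])

```text
t: 36.95
tool_pos: [646.9, 256.4, 48.5]
tcp_rot: [-2.36, -2.073, 0.001]
contact_force: [-0.1, 0.4, 0.3]
opening: 0.537
```

```bash
cat > ck.py <<'E'
from h import *
from m2 import sil,moments
np.set_printoptions(precision=1,suppress=True)
c=manip.read_camera('side'); s=manip.observe(); z=s['tool_pos'][2]+1.6+6
im=c['image'].copy(); 
p=s['tool_pos']+[0,2.5,0]; print(s['tool_pos'],z)
H=sil(c,p[0],p[1],z,24,32)
G=sil(c,646,259,6,30,45)
for t,K in((0,()),(1,(H,G))):
    o=cv2.resize(im[250:350,170:290],None,fx=6,fy=6,interpolation=2)
    for k in K: cv2.polylines(o,[((k-[170,250]+.5)*6-.5).round().astype(int)],True,(255,0,255),1)
    cv2.imwrite(f'pics/g27_{t}.png',o[:,:,::-1])
E
python3 ck.py;python3 plan.py 646 257 45 1.44
```

```text
[647.1 256.6  49. ] 56.568365898443545
cur [647.11 256.58  48.97] jawyaw -1.7004759886011789 q [ 0.04  0.82 -0.72  1.51  0.59  1.04 -0.96] F [-0.15 -0.69 -0.19] op 0.539 t 37.0
-> [646.0, 257.0, 45.0] dp [ 0.3 -1.2  4. ] dr [-0.   -0.    0.01] rows 1.0
```

View pics/g27_1.png

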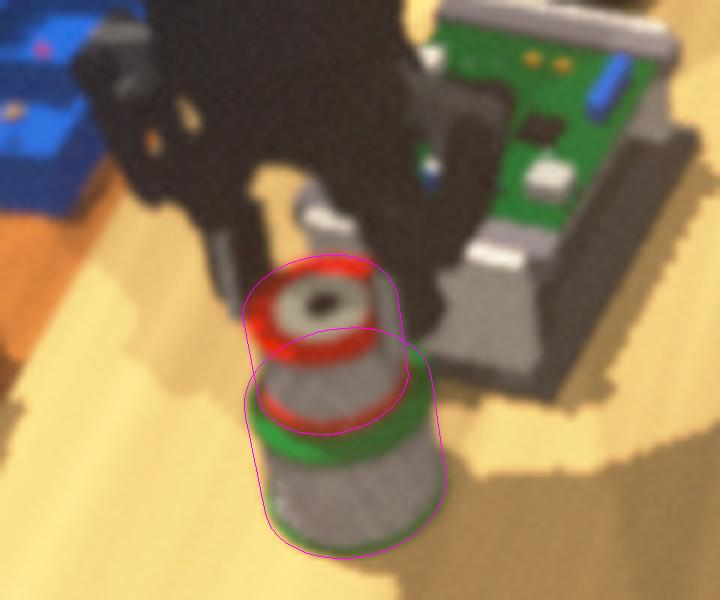

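View pics/g27_0.png

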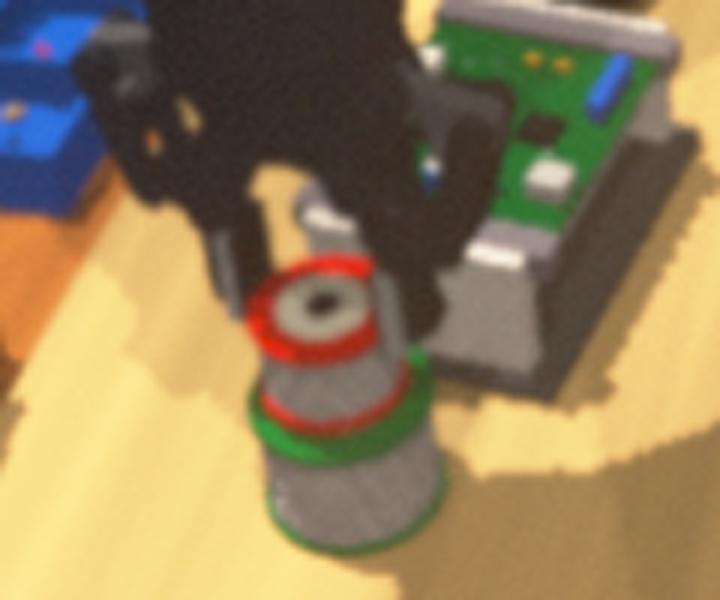

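Request:
step_arm([
  {"dp": [-0.8,-1,2],"dr": [0,0,0]},
  {"dp": [-0.8,-1,4],"dr": [0,0,0]},
  {"dp": [-0.8,-1,4],"dr": [0,0,0]},
  {"dp": [-0.8,-1,4],"dr": [0,0,0]},
])

```text
t: 37.33
tool_pos: [646.1, 255.9, 45.1]
tcp_rot: [-2.361, -2.073, 0.0]
contact_force: [-0.4, 0.3, -1.7]
opening: 0.541
```

```bash
python3 ck.py;python3 plan.py 646 257 43 1.44
```

```text
[646.1 255.9  45.2] 52.80069766962835
cur [646.14 255.88  45.2 ] jawyaw -1.7005355666018969 q [ 0.04  0.82 -0.72  1.51  0.6   1.03 -0.96] F [-0.16  0.21 -0.79] op 0.543 t 37.38
-> [646.0, 257.0, 43.0] dp [ 1.1 -0.3  2.2] dr [ 0.   -0.    0.01] rows 1.0
```

View pics/g27_0.png

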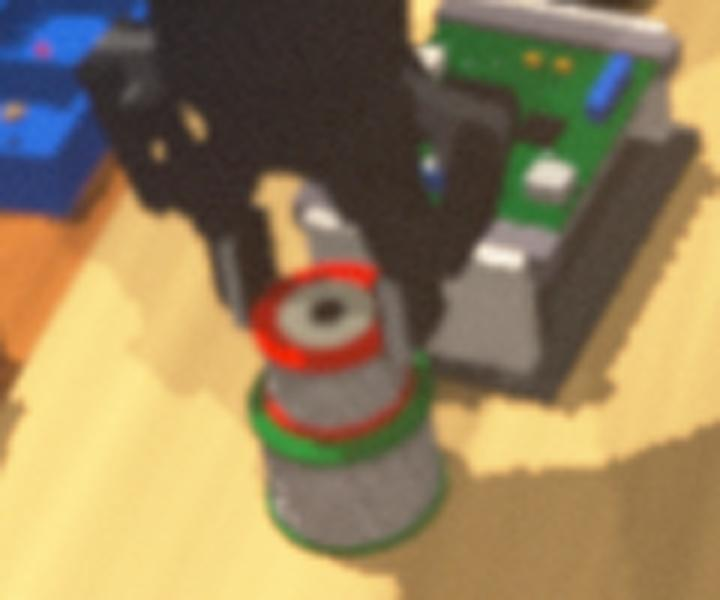

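Request:
step_arm([
  {"dp": [0,0.4,1],"dr": [0,0,0]},
  {"dp": [0,0.4,2],"dr": [0,0,0]},
  {"dp": [0,0.4,2],"dr": [0,0,0]},
])

```text
t: 37.63
tool_pos: [646.7, 256.0, 43.5]
tcp_rot: [2.36, 2.073, 0.001]
contact_force: [-1.3, -0.5, 4.2]
opening: 0.544
```

```bash
python3 ck.py;python3 plan.py 646 257 43 1.44
```

```text
[646.7 256.   43.5] 51.11894401132105
cur [646.71 256.03  43.52] jawyaw -1.7004495104725603 q [ 0.04  0.83 -0.72  1.51  0.6   1.03 -0.96] F [ 0.15 -0.4   4.6 ] op 0.538 t 37.68
-> [646.0, 257.0, 43.0] dp [ 0.9 -0.8  0.5] dr [ 0.01 -0.    0.01] rows 1.0
```

Contact 4 N at the expected height (base z≈51): seated. Release and withdraw.

Request:
step_arm([
  {"dp": [0,0,0],"dr": [0,0,0]},
  {"dp": [0,0,0],"dr": [0,0,0]},
  {"dp": [0,0,0],"dr": [0,0,0]},
  {"dp": [0,0,0],"dr": [0,0,0]},
  {"dp": [0,0,0],"dr": [0,0,0]},
  {"dp": [0,0,0],"dr": [0,0,0]},
  {"dp": [0,0,0],"dr": [0,0,0]},
], claw=0)

```text
t: 38.27
tool_pos: [646.4, 255.9, 43.1]
tcp_rot: [-2.361, -2.073, 0.0]
contact_force: [0.3, -0.1, -0.7]
opening: 0.999
```

Request:
step_arm([
  {"dp": [0,0,-20],"dr": [0,0,0]},
  {"dp": [0,0,-60],"dr": [0,0,0]},
  {"dp": [0,0,-100],"dr": [0,0,0]},
  {"dp": [0,-20,-110],"dr": [0,0,0]},
  {"dp": [0,-60,-110],"dr": [0,0,0]},
  {"dp": [0,-100,-110],"dr": [0,0,0]},
  {"dp": [-20,-140,-110],"dr": [0,0,0]},
  {"dp": [-60,-160,-110],"dr": [0,0,0]},
  {"dp": [-100,-170,-110],"dr": [0,0,0]},
  {"dp": [-140,-170,-110],"dr": [0,0,0]},
])

```text
t: 39.1
tool_pos: [457.6, 141.8, 153.0]
tcp_rot: [2.357, 2.077, -0.001]
contact_force: [1.9, -0.3, 0.6]
opening: 0.997
```

Request:
step_arm([
  {"dp": [-380,0,-50],"dr": [0,0,0]},
  {"dp": [-380,0,-50],"dr": [0,0,0]},
  {"dp": [-380,0,-50],"dr": [0,0,0]},
  {"dp": [-380,0,-50],"dr": [0,0,0]},
  {"dp": [-380,0,-50],"dr": [0,0,0]},
  {"dp": [-380,0,-50],"dr": [0,0,0]},
  {"dp": [-380,0,-50],"dr": [0,0,0]},
  {"dp": [-380,0,-50],"dr": [0,0,0]},
  {"dp": [-380,0,-50],"dr": [0,0,0]},
  {"dp": [-380,0,-50],"dr": [0,0,0]},
])

```text
t: 39.93
tool_pos: [409.7, -241.1, 203.7]
tcp_rot: [2.367, 2.064, -0.001]
contact_force: [-1.0, -1.1, -0.4]
opening: 0.998
```

```bash
python3 cyl.py spool_red side,top 51 646 259;python3 cyl.py flux_tin side,top 6 636 -30;python3 cyl.py wool_tin side,top 6 533 -164;python3 cyl.py braid_reel side,top 6 455 -13; python3 plan.py 300 -500 200; python3 - <<'E'
from h import *
o=[]
for n in('top','side'):
    c=manip.read_camera(n); save(c,'f'+n); im=c['image']
    o.append(cv2.resize(im[125:215,160:280] if n=='top' else im[250:340,170:290],None,fx=3.3,fy=3.3,interpolation=2))
cv2.imwrite('pics/fz.png',np.hstack(o)[:,:,::-1])
E
```

```text
spool_red side p 0.95 xy [646.4 257.3] area 587 660
spool_red top p 0.87 xy [648.8 258.1] area 600 596
spool_red top p 0.53 xy [625.4 -27.4] area 436 558
flux_tin side p 0.53 xy [634.2 -31.8] area 294 339
flux_tin top p 0.77 xy [638.8 -29.8] area 475 515
wool_tin side p 0.97 xy [ 532.1 -168.6] area 368 407
wool_tin top p 0.78 xy [ 534.8 -165.1] area 725 761
braid_reel side p 0.59 xy [453.  -13.3] area 304 310
braid_reel top p 0.65 xy [457.6 -13.4] area 482 492
cur [ 411.23 -234.67  203.1 ] jawyaw -1.700306314596699 q [ 1.15  0.21 -0.77  1.96  0.17  1.04  0.17] F [ 0.53 -0.24 -0.65] op 1.001 t 40.73
-> [300.0, -500.0, 200.0] dp [-277.5  -76.     3.1] dr [ 0.  0. -0.] rows 7.0
```

View pics/ftop.png

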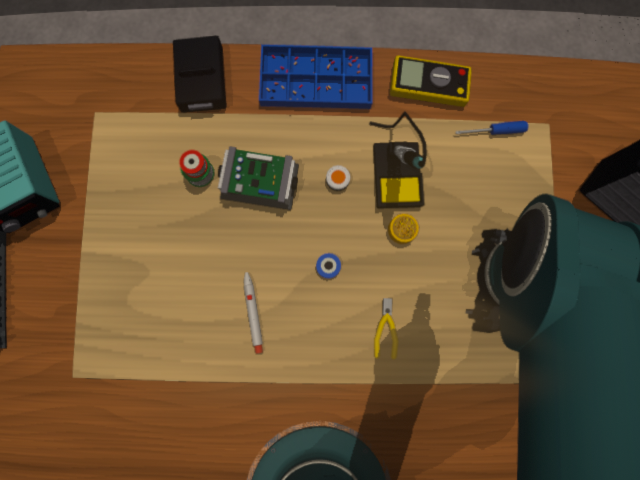

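View pics/fside.png

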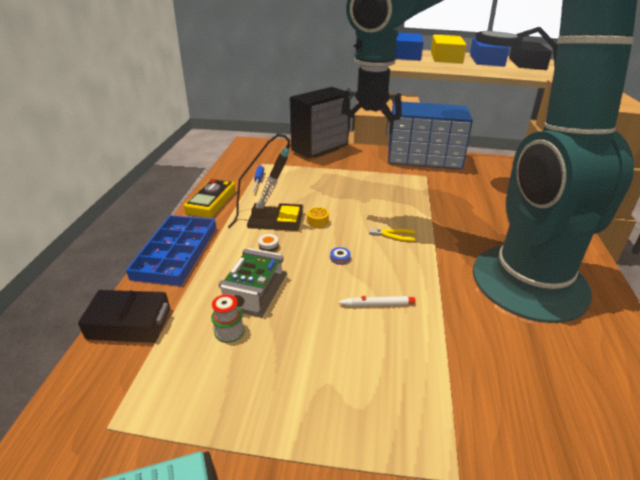

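View pics/fz.png

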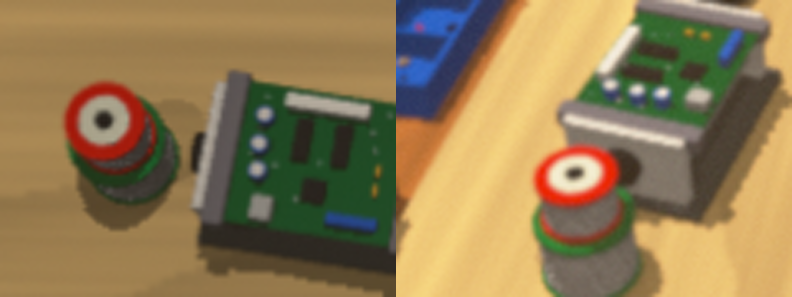

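```bash
python3 -c "
from workcell import manip
print(manip.job_done())"
```

```text
the job is handed in; nothing more can be done
None
```

The job is done and handed in at about 41 s. I set out the wool tin, the flux tin and the green spool in that order, then put the red spool on the green one.

Last checks, from both cameras, with the gripper clear of everything:

| Thing | Result |
|---|---|
| Wool tin | About 16–17 mm off the stand's front edge, about 2–3 mm off the tray's centre line |
| Flux tin | About 2–4 mm off the middle of the gap in each direction |
| Green spool | About 16–19 mm off the holder's end (the cameras differ by about 4 mm), under 1 mm off its middle |
| Red spool | Upright on the green one, within about 2–3 mm of its centre |
| Braid reel | Measured where it was at the start |
| Cutters, solder pump | Judged by eye only; they look unmoved |

- **Failed first grasp:** The gripper's first try at the wool tin closed above it and moved nothing. The reported tool height turned out to be about 27 mm lower than the true fingertip height.
- **Touch test:** I found that offset by lowering the shut fingers onto bare board. The last small steps went further than needed, and the force reached about 75 N at the wrist, below the 120 N limit. I allowed for the offset in every move after that.
- **Camera disagreement:** The two cameras differ by about 3–4 mm in places, so I mostly worked from the average of the two.

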